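# Load the shoemaker's sprung stand

### The arm

A 6-joint arm with a two-finger parallel gripper is mounted at the origin on the work surface. World frame = base frame: x ahead of the robot, y to its left, z up, the work surface at z = 0. Lengths are in mm, angles in rad, forces in N, time in s.
With the tool pointing down it reaches from about 350 to 725 mm from the base axis. Payload 6 kg.
Tool frame: the origin (TCP) lies at the very end of the fingers, on their centre line; the grasp point (between the pads) lies 19 mm behind it (env.grasp_offset is the distance from the TCP to the grasp point, in mm); y points along the fingers, z is the direction in which the jaws open and shut, and the axes are right-handed (so a half turn about y gives the same grasp; the last joint's range is limited). The gripper opens to 85 mm and grips with 20 to 120 N. Pads are 22 mm wide; open, the fingers measure 114 mm over their backs; the gripper's body (76 mm by 85 mm) begins 54 mm behind the grasp point. The pads swing forward as they close: fully open they stand 13 mm farther back than shut.
Start: joints at [-0.994, 0.04, 0.085, 0, -1.615, -0.334], TCP at [144.262, -582.374, 205.061] pointing down, gripper open.
Joint ranges: [-2.56, 2.56], [-1.29, 2.01], [-1.08, 1.49], [-3.29, 1.98], [-2.81, -0.18], [-2.99, 2.99]. Speed limits (rad/s): [2.57, 2.57, 3.01, 3.14, 3.14, 3.14].

### API

Orientations are given as a unit quaternion [w, x, y, z].
In Python, from plant import env gives the robot as it stands.
- The arm moves only by the tool send_rows, never from a script. Its argument "motion" is one flat list of numbers, 4 for each row, row after row: the shift along the tool's x, y, z in units of 0.05 m (1.0 is 0.05 m), then the turn about the tool's y in units of 4 degrees (1.0 is 4 degrees). In form: [x, y, z, yaw, x, y, z, yaw, ...]. A call has 1 to 20 rows; each row shifts and turns the commanded pose from where the row before left it, along the tool's axes as they then stand; what a row does not reach is not made up. A row lasts 1/10 s, in which the tool goes at most 50 mm and 8.59 degrees, less where a joint would pass 70% of its speed; a pose out of reach is approached as far as the arm can. A call with a number of a shift or a turn outside -1 to 1 is refused whole. A call with a gripper value outside its range is refused whole. "gripper" is the opening, from -1 (shut) to 1 (fully open), set as the call begins (left out, the last holds). The fingers move at their own pace and stop on an object; "force" is the grip in N (left out, the last holds). Time passes only in rows, so rows that do not move let the fingers close. It gives the time, the measured TCP pose, the force and the opening at its end, in the units of the state.
- env.observe(): the state, without advancing time (a new reading comes with each control period).
- env.read_camera(name): name is "scene" or "top" or "wrist"; returns the picture (480x640x3 uint8, red, green, blue); there is no depth.
- env.camera_model(name): a dict with "fx", "fy", "cx", "cy" (pixels), "R" (3x3) and "t" (3): a world point X has camera coordinates R X + t. Camera axes: x right, y down, z forward; pixel columns grow to the right and rows downward; lengths in mm; the calibration is good to about 2 mm. A picture is of the moment at which its call begins: read the wrist's pose just before it. camera_model takes no time and is no camera call; for the wrist camera it gives the pose at the moment of the call.
- env.hand_in(): hands the job in, once; it reports no verdict.
The state is a dict: "time_s": time; "joint_pos": joint angles; "qvel": joint speeds; "tau": joint torques, N m; "eef_pos": TCP position; "tool_rot": TCP orientation; "contact_force": force on the tool from outside, world axes, zero at the start; "wrist_torque": the same for the moment, N m; "grip_width": finger opening in mm.
Only numpy, scipy, OpenCV 4.12 (cv2) and the standard library are available. Lean on these libraries where they do the work, as an engineer would, in place of code of your own. Each camera call takes 0.05 s, during which the arm holds its last target.

### The job

Set the wooden shoe last on the stand's narrow sloping rest, toe uphill, lying flat and centred along the bar with its heel against the stop, and stand brass weights upright in the stand's pan, as many as it takes for the pointer to come to rest between the two marks. Leave the weights you do not need on the bench, never push the stand down to its bottom stop, and do not disturb the other things on the bench.

Things in the scene. Friction and masses are not known exactly. Their poses are not given: they have to be found in the camera images.
- last: the wooden shoe last (solid foot shape, flat sole): 200 mm long, 60 mm wide at the ball, 44 mm at the heel, 95 mm high at the ankle stump. Mass unknown, 0.36 to 0.54 kg; centre of mass 18 mm behind the origin, 35 mm up. Origin on the sole's underside, midway along; x to the toe, z up out of the stump. Back of the heel at x = -100 mm. It starts standing on its sole on the bench.
- last_grip (a point): where to grip the last: in its ankle stump, 25 mm behind the last's origin, 80 mm above the sole. The stump is a flat-sided block 70 mm long (last's x from -75 to -5 mm) with parallel upright flanks 40 mm apart (across its y) from 50 to 95 mm above the sole
- last_toe (a point): the tip of the last's toe, 98 mm ahead of its origin, 5 mm above the sole
- rest (a point): sloped rest of the sprung stand: narrow steel bar 170 x 30 mm, sloping at 15 degrees, no side guides, with a stop plate 18 mm proud at its lower end. Origin at the centre of its top face (165 mm up when unloaded); x up the slope, z square to the top face, y level. Stop face at x = -85 mm; with its heel there the last's origin is at x = +15 mm, y = z = 0. Sinks with the carriage
- pan (a point): the stand's weight pan: level steel tray 190 mm (its x) by 64 mm (its y), rim 3 mm thick and 5 mm above its floor; centre 125 mm to the left (+y of the stand) of the rest's. Its x is level, along the stand's x. Origin at the centre of its floor (120 mm above the bench unloaded). On the same sprung carriage as the rest. Starts empty
- carriage (a joint): how far the carriage with rest and pan has sunk, m: 0 unloaded, 0.085 at the bottom stop. Spring of 120 N/m, lightly damped: each 100 g on rest or pan sinks it 8.2 mm. A black pointer on it moves down over the upright aluminium gauge plate at the stand's right (-y) side, and is between the plate's two long black marks from 0.046 to 0.057
- stand: the stand's fixed steel base plate, 210 x 260 x 12 mm, bolted to the bench; origin on the bench under the rest's centre, x the level direction up the slope of the rest; the plate reaches from y = -90 to +170 mm. The gauge plate stands on it at x = 20 mm, y = -51 to -101 mm, up to 148 mm above the bench
- weight1: small brass weight, shaped like a chess pawn: round foot 34 mm across and 6 mm thick, a neck, and a drum-shaped knob 18 mm across from 30 to 44 mm above the foot's underside (47 mm tall in all). Nominally 110 g, each up to 10 % off. Origin at the centre of its underside, z up; it starts standing on the bench. The four are alike.
- weight2: small brass weight, shaped like a chess pawn: round foot 34 mm across and 6 mm thick, a neck, and a drum-shaped knob 18 mm across from 30 to 44 mm above the foot's underside (47 mm tall in all). Nominally 110 g, each up to 10 % off. Origin at the centre of its underside, z up; it starts standing on the bench. The four are alike.
- weight3: small brass weight, shaped like a chess pawn: round foot 34 mm across and 6 mm thick, a neck, and a drum-shaped knob 18 mm across from 30 to 44 mm above the foot's underside (47 mm tall in all). Nominally 110 g, each up to 10 % off. Origin at the centre of its underside, z up; it starts standing on the bench. The four are alike.
- weight4: small brass weight, shaped like a chess pawn: round foot 34 mm across and 6 mm thick, a neck, and a drum-shaped knob 18 mm across from 30 to 44 mm above the foot's underside (47 mm tall in all). Nominally 110 g, each up to 10 % off. Origin at the centre of its underside, z up; it starts standing on the bench. The four are alike.
- spool: bystander: empty wooden thread spool, 36 mm across, 46 mm tall, standing among the weights; origin at its underside
- wax: bystander: amber wax puck 34 mm across, 22 mm high, among the weights; origin at its underside
- hammer: bystander: hammer 260 mm long lying beyond the stand; origin at its middle
- glue: bystander: jar, 64 mm across, 85 mm tall; origin at its underside
- tacks: bystander: low tin 68 mm across, 50 mm tall; origin at its underside
- awl: bystander: awl with a turned wooden handle, 144 mm long, lying; origin at its middle on the bench

How it is judged (in metres and radians):
At the end, for the whole second after the job is handed in: Last on the rest, toe uphill: heel within 7 mm of the stop, centred within 10 mm, flat (0.08 rad) and along the bar (0.12 rad); carriage sunk 0.046 to 0.057 m (pointer between the marks); each weight upright in the pan or on the bench; all at rest (x of last in the frame of rest between 0.009 and 0.022 m and y of last in the frame of rest between -0.01 and 0.01 m and z of last in the frame of rest between -0.004 and 0.005 m and x of last_toe in the frame of rest above 0.09 m and angle between the x axis of last and the x axis of rest, either way round below 0.12 rad and angle between the z axis of last and the z axis of rest, either way round below 0.08 rad and value of joint carriage between 0.046 and 0.057 m and linear speed of each of last, weight1, weight2, weight3, weight4 below 0.01 m/s and ((x of weight1 in the frame of pan between -0.092 and 0.092 m and y of weight1 in the frame of pan between -0.03 and 0.03 m and z of weight1 in the frame of pan between -0.004 and 0.006 m and angle between weight1's own z axis and vertical below 0.15 rad) or height (world z) of weight1 below 0.025 m) and ((x of weight2 in the frame of pan between -0.092 and 0.092 m and y of weight2 in the frame of pan between -0.03 and 0.03 m and z of weight2 in the frame of pan between -0.004 and 0.006 m and angle between weight2's own z axis and vertical below 0.15 rad) or height (world z) of weight2 below 0.025 m) and ((x of weight3 in the frame of pan between -0.092 and 0.092 m and y of weight3 in the frame of pan between -0.03 and 0.03 m and z of weight3 in the frame of pan between -0.004 and 0.006 m and angle between weight3's own z axis and vertical below 0.15 rad) or height (world z) of weight3 below 0.025 m) and ((x of weight4 in the frame of pan between -0.092 and 0.092 m and y of weight4 in the frame of pan between -0.03 and 0.03 m and z of weight4 in the frame of pan between -0.004 and 0.006 m and angle between weight4's own z axis and vertical below 0.15 rad) or height (world z) of weight4 below 0.025 m)); the robot touches nothing.
It fails at once if the carriage is pushed or dropped to its bottom stop (beyond 0.083 m) (value of joint carriage above 0.083 m).
It fails at once if a bystander is moved by more than 30 mm (distance of any of spool, wax, hammer, glue, tacks, awl from where it was at the start of the episode above 0.03 m).
It also fails if it takes over 69 s, if anything falls off the work surface, if the arm or the gripper's body presses on something with over 40 N, if the wrist force passes 120 N, or if a joint passes its speed limit or range.

## Working session

There is one attempt and no reset: what is moved stays moved. The work goes in short steps, Python scripts to look and compute and a tool call to move; the robot and the scene stay as the last step left them, time stands still between calls to the robot, and variables do not carry over. Pictures are saved under pics/ and viewed, and the job is handed in when it is done.

Besides the shell and the picture viewer there is one more tool, called after "Emit:" by a JSON object that holds its "method" and its "body". send_rows: Moves the arm, as the interface text tells. Its arguments: {"type":"object","properties":{"motion":{"type":"array","items":{"type":"number","minimum":-1,"maximum":1}},"gripper":{"type":"number"},"force":{"type":"number"}},"required":["motion"]}

```bash
mkdir -p pics; ls; python3 - <<'E'
from plant import env
import cv2
for n in ("scene","top","wrist"):
    m=env.camera_model(n); im=env.read_camera(n)
    cv2.imwrite(f"pics/{n}0.png",im[:,:,::-1]); print(n,{k:(v if not hasattr(v,'tolist') else v.tolist()) for k,v in m.items()})
print(env.observe(), env.grasp_offset)
E
```

```text
pics
scene {'fx': 542.3385568579511, 'fy': 542.3385568579511, 'cx': 314.20406136860356, 'cy': 248.06739754889242, 'R': [[-0.6438789388280626, 0.7651226943065056, 0.002678579997251048], [0.5463478527126224, 0.4622170852002694, -0.6984693192870205], [-0.5356528129021212, -0.4482662476766688, -0.7156349874230052]], 't': [393.7260999700815, -228.85030251066283, 1557.182730901472]}
top {'fx': 495.38387847024154, 'fy': 495.38387847024154, 'cx': 311.7529004382536, 'cy': 239.37737889021477, 'R': [[-0.025298933106493223, -0.9996717805867339, -0.00403671676269681], [-0.9981247072111956, 0.025484522861695082, -0.055656158231383056], [0.055740764600408846, 0.0026211053128011143, -0.9984418345445573]], 't': [-37.57118733075882, 580.2777757030659, 1348.0220871814179]}
wrist {'fx': 411.1075490481525, 'fy': 411.1075490481525, 'cx': 316.34872485306397, 'cy': 247.94086295739348, 'R': [[-0.23953402489537146, 0.9708856030052322, 0.0021440136636725004], [0.9190834585848358, 0.2260407410732434, 0.32278658511591646], [0.3129042138948586, 0.07928889740830918, -0.9464693463998796]], 't': [600.7867345495774, -41.72065635506319, 380.28502613883035]}
{'time_s': 0.15, 'joint_pos': array([-9.94302231e-01,  4.06892564e-02,  8.40597769e-02, -3.12579209e-04,
       -1.61547944e+00, -3.33666903e-01]), 'qvel': array([-0.00021959, -0.00118847,  0.00516199,  0.00180262, -0.00137713,
       -0.00052317]), 'tau': array([-2.62262874e-03, -3.68616915e+01,  3.47692823e+01,  6.93631142e+00,
       -4.43756115e-03,  5.04994830e-06]), 'eef_pos': array([ 144.23672177, -582.12346983,  204.31498932]), 'tool_rot': array([ 0.70236598, -0.70143524, -0.08554161,  0.08575122]), 'contact_force': array([ 0.83856079,  0.34879368, -0.89935595]), 'wrist_torque': array([-0.03759757, -0.0190963 ,  0.01974466]), 'grip_width': 85.39741764234296} 18.700000000000003
```

View pics/scene0.png

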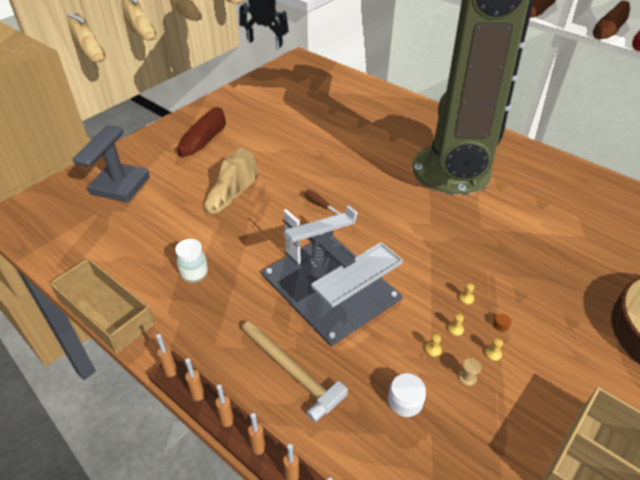

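View pics/top0.png

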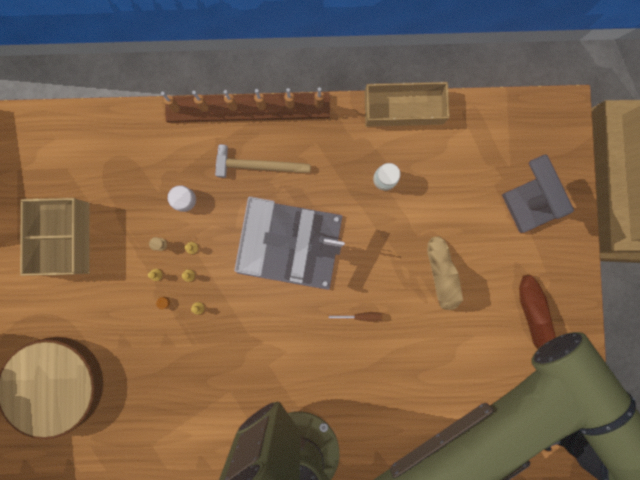

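View pics/wrist0.png

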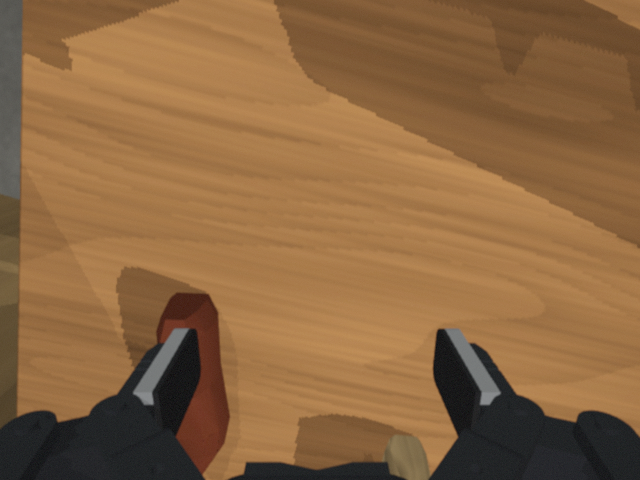

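```bash
python3 - <<'E'
import cv2
s=cv2.imread("pics/scene0.png"); t=cv2.imread("pics/top0.png")
cv2.imwrite("pics/c1.png",cv2.resize(s[140:350,180:440],None,fx=3,fy=2.8,interpolation=2))
a=cv2.resize(t[185:325,130:270],None,fx=4,fy=4,interpolation=2)
cv2.imwrite("pics/c2.png",cv2.resize(t[180:330,225:475],None,fx=3.2,fy=3.2,interpolation=2))
cv2.imwrite("pics/c3.png",a)
E
```

```text
(no output)
```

View pics/c1.png

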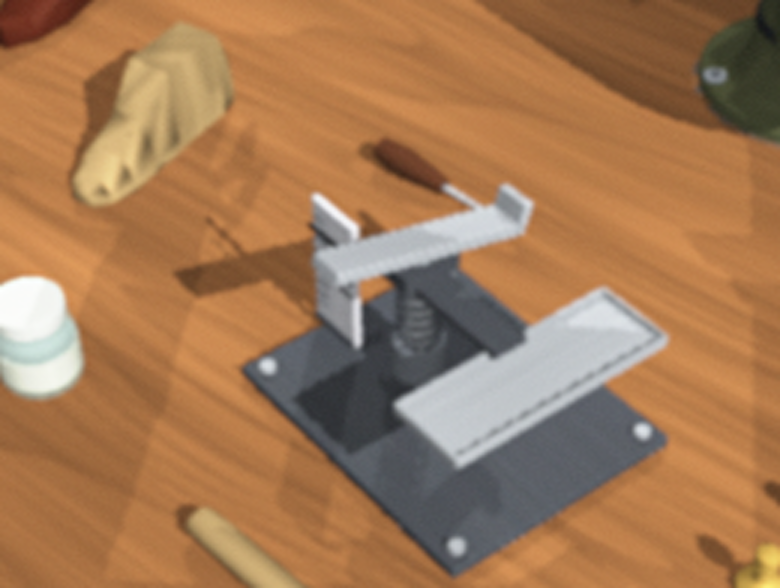

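View pics/c2.png

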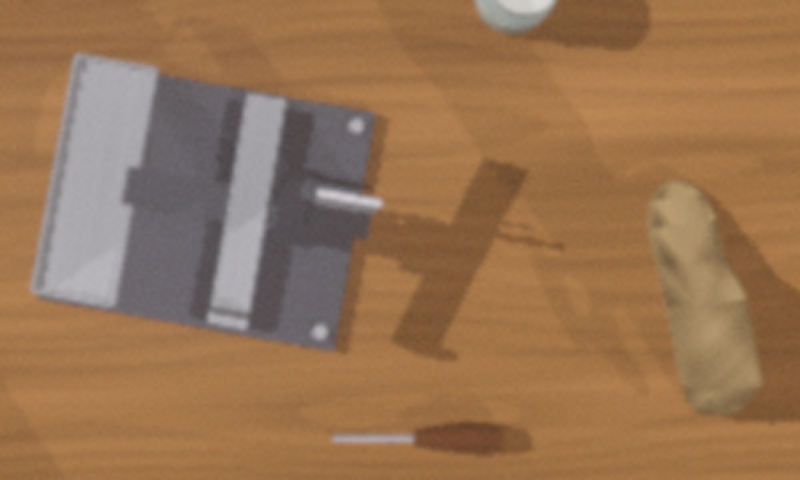

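View pics/c3.png

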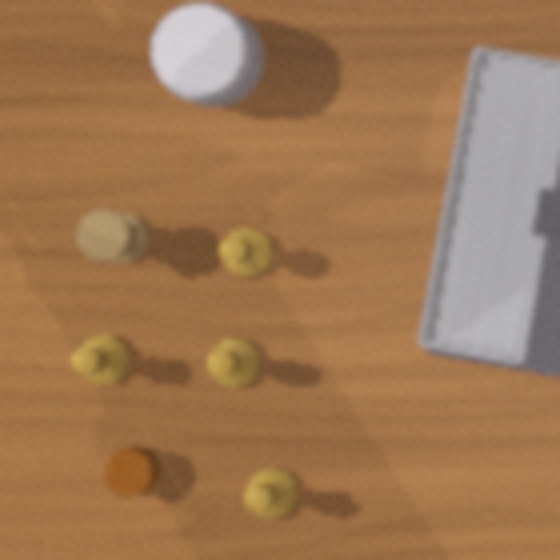

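```bash
cat > h.py <<'E'
import numpy as np, cv2
from plant import env
def ray(m,u,v):
    d=np.array([(u-m['cx'])/m['fx'],(v-m['cy'])/m['fy'],1.]); R=np.array(m['R']);t=np.array(m['t'])
    return -R.T@t, R.T@d
def onz(m,u,v,z):
    c,d=ray(m,u,v); return c+d*(z-c[2])/d[2]
def proj(m,X):
    p=np.array(m['R'])@np.array(X)+np.array(m['t']); return np.array([m['fx']*p[0]/p[2]+m['cx'],m['fy']*p[1]/p[2]+m['cy']])
E
python3 - <<'E'
from h import *
np.set_printoptions(precision=1,suppress=True)
m=env.camera_model("top"); s=env.camera_model("scene")
c=lambda x,y:(225+x/3.2,180+y/3.2)
P=lambda x,y,z:onz(m,*c(x,y),z)
print("plate R",P(340,350,12),P(375,112,12))
pan=[P(77,55,125),P(33,292,125),P(117,305,125),P(157,68,125)]; print("pan",pan,np.mean(pan,0))
bar=[P(248,93,187),P(287,98,187),P(247,317,143),P(210,308,143)]; print("bar",bar)
e1=(pan[0]-pan[1]);e2=pan[3]-pan[2];e3=bar[0]-bar[3];e4=bar[1]-bar[2]
e5=P(375,112,12)-P(340,350,12)
print([np.arctan2(e[1],e[0]) for e in (e1,e2,e3,e4,e5)])
# last mask
im=cv2.imread("pics/top0.png"); hsv=cv2.cvtColor(im,cv2.COLOR_BGR2HSV)
print(hsv[262,447],hsv[300,452],hsv[250,440],hsv[270,420],"w",hsv[248,192],hsv[276,189],hsv[300,164], hsv[244,158])
mask=cv2.inRange(hsv,(14,60,60),(28,140,220))
mk=np.zeros_like(mask); mk[225:320,415:475]=mask[225:320,415:475]
n,l,st,ce=cv2.connectedComponentsWithStats(mk); print(st,ce)
cv2.imwrite("pics/m.png",cv2.resize(mk[220:320,410:480],None,fx=6,fy=6))
wm=cv2.inRange(hsv,(22,130,90),(32,255,255)); n,l,st,ce=cv2.connectedComponentsWithStats(wm)
for i in range(1,n):
    if st[i,4]>15: print(st[i],ce[i],onz(m,*ce[i],25))
E
```

```text
plate R [ 440.5 -102.3   12. ] [ 644.8 -138.2   12. ]
pan [array([684.7, 104.3, 125. ]), array([497.4, 142.5, 125. ]), array([485.5,  76.4, 125. ]), array([672.7,  40.8, 125. ])] [585.1  91.  125. ]
bar [array([643.5, -32.3, 187. ]), array([639. , -61.6, 187. ]), array([473.9, -26.4, 143. ]), array([481.6,   2.2, 143. ])]
[np.float64(-0.2010242065397081), np.float64(-0.18748817577776553), np.float64(-0.2097523950174746), np.float64(-0.21028480142242126), np.float64(-0.17401661857073192)]
[ 18 106 152] [ 18 105 156] [ 18  97 174] [ 15 142 162] w [ 18 149 128] [ 19 151 123] [ 14 189 154] [ 18  98 174]
[[     0      0    640    480 305186]
 [   427    225      1      1      1]
 [   460    225      1      1      1]
 [   415    227      1      1      1]
 [   444    227      1      1      1]
 [   448    227      1      1      1]
 [   456    226      2      2      2]
 [   467    226      1      1      1]
 [   419    229      2      1      2]
 [   428    229      1      1      1]
 [   440    229      1      1      1]
 [   452    229      1      1      1]
 [   454    228      1      1      1]
[... 6122 characters left out ...]
.  292. ]
 [418.  295. ]
 [424.  294. ]
 [423.5 298. ]
 [426.  298. ]
 [431.5 298.5]
 [434.  299. ]
 [470.  298. ]
 [415.  301. ]
 [429.  300. ]
 [419.  302. ]
 [421.5 302.5]
 [424.  302. ]
 [427.2 304.5]
 [432.  303. ]
 [435.  303. ]
 [419.  304. ]
 [422.  305. ]
 [433.  305.5]
 [464.  304. ]
 [420.  307.7]
 [436.2 307.2]
 [424.  309. ]
 [426.  309. ]
 [415.  311. ]
 [439.  311. ]
 [437.  312. ]
 [439.  313. ]
 [449.  312.5]
 [452.5 313.5]
 [455.  313. ]
 [460.  312.5]
 [463.4 313.3]
 [420.  315. ]
 [427.9 315.3]
 [431.5 316.2]
 [440.  315. ]
 [444.8 316. ]
 [457.  314. ]
 [461.  315. ]
 [471.  315. ]
 [423.5 317.5]
 [434.  316.5]
 [455.  316. ]
 [448.  318.5]
 [455.  319. ]
 [466.  318. ]]
```

View pics/m.png

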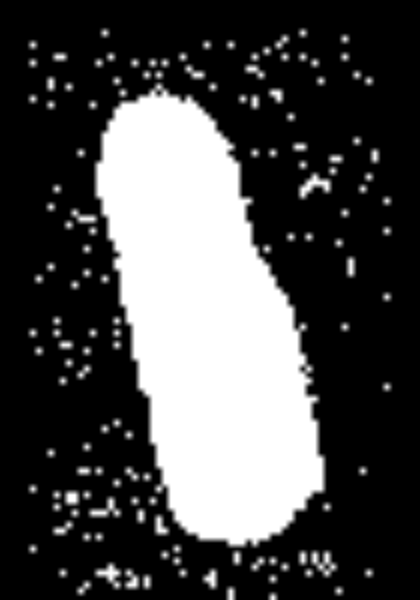

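```bash
cat >> h.py <<'E'
from scipy.spatial.transform import Rotation as Ro
def pose(o=None):
    o=o or env.observe(); q=o['tool_rot']; R=Ro.from_quat([q[1],q[2],q[3],q[0]]).as_matrix(); return np.array(o['eef_pos']),R
def plan(target,zyaw=None):
    """mm shift in the tool's present axes, and turn (deg about tool y) so that tool z has world yaw zyaw"""
    p,R=pose(); d=R.T@(np.array(target,float)-p)
    zy=np.arctan2(R[1,2],R[0,2])
    out="tool shift mm "+str(np.round(d,1))+" units "+str(np.round(d/50,3))+" zyaw now %.3f"%zy
    if zyaw is not None:
        dy=(zyaw-zy+np.pi/2)%np.pi-np.pi/2   # mod half turn
        # tool y is down -> positive turn about y = negative world yaw
        out+=" turn deg %.1f units %.2f"%(-np.degrees(dy),-np.degrees(dy)/4)
    print(out)
E
python3 - <<'E'
from h import *
np.set_printoptions(precision=2,suppress=True)
p,R=pose(); print(p); print(R)
w=env.camera_model("wrist"); C=-np.array(w['R']).T@w['t']; print("cam in tool",R.T@(C-p)," cam axes in tool (rows)\n",np.array(w['R'])@R)
m=env.camera_model("top")
c=lambda x,y:(225+x/3.2,180+y/3.2)
P=lambda x,y,z:onz(m,*c(x,y),z)
# mask rows: left edge / right edge of the last
# mask picture m.png scale 6, offset (410,220)
q=lambda x,y,z:onz(m,410+x/6,220+y/6,z)
print("toe",q(155,92,12),"heel",q(235,543,25)); print("left flank",q(135,330,60),q(165,480,60)); print("right",q(297,330,60),q(323,490,60))
im=cv2.imread("pics/top0.png"); hsv=cv2.cvtColor(im,cv2.COLOR_BGR2HSV)
wm=cv2.morphologyEx(cv2.inRange(hsv,(18,170,90),(32,255,255)),cv2.MORPH_OPEN,np.ones((2,2)));n,l,st,ce=cv2.connectedComponentsWithStats(wm)
for i in range(1,n):
    if st[i,4]>30: print(st[i],ce[i],onz(m,*ce[i],15))
E
```

```text
[ 144.24 -582.12  204.31]
[[ 0.97 -0.   -0.24]
 [ 0.24  0.    0.97]
 [-0.   -1.    0.  ]]
cam in tool [ -83.9  -167.92   -1.57]  cam axes in tool (rows)
 [[ 0.   -0.    1.  ]
 [ 0.95 -0.32 -0.  ]
 [ 0.32  0.95  0.  ]]
toe [ 581.8  -394.97   12.  ] heel [ 376.09 -419.84   25.  ]
left flank [ 473.94 -370.1    60.  ] [ 407.71 -380.74   60.  ]
right [ 472.13 -441.58   60.  ] [ 401.59 -450.08   60.  ]
```

```bash
python3 - <<'E'
from h import *
plan([435,-411,215],np.pi/2+0.13)
E
```

```text
tool shift mm [323.4 -10.6  96.2] units [ 6.468 -0.212  1.924] zyaw now 1.814 turn deg 6.5 units 1.62
```

Emit:
{"method": "send_rows", "body": {"motion": [0.5,-0.02,0.15,0,0.65,-0.02,0.19,0,0.65,-0.02,0.19,0,0.65,-0.02,0.19,0,0.65,-0.02,0.19,0,0.65,-0.02,0.19,0,0.65,-0.02,0.19,0,0.65,-0.02,0.19,0,0.65,-0.02,0.2,0,0.5,-0.02,0.2,0,0.25,0,0.1,0.8,0,0,0,0.8,0,0,0,0,0,0,0,0]}}

```text
time_s: 1.55
eef_pos: [433.4, -408.7, 214.8]
tool_rot: [0.706, -0.705, -0.047, 0.047]
contact_force: [0.6, -0.5, -0.4]
grip_width: 85.4
```

```bash
python3 - <<'E'
from h import *
p,R=pose();w=env.camera_model("wrist");im=env.read_camera("wrist"); cv2.imwrite("pics/w1.png",im[:,:,::-1]); print(p,np.arctan2(R[1,2],R[0,2]))
import pickle; pickle.dump(w,open("w1.pkl","wb"))
E
```

```text
[ 433.37326114 -408.74613614  214.8427425 ] 1.703260291058082
```

View pics/w1.png

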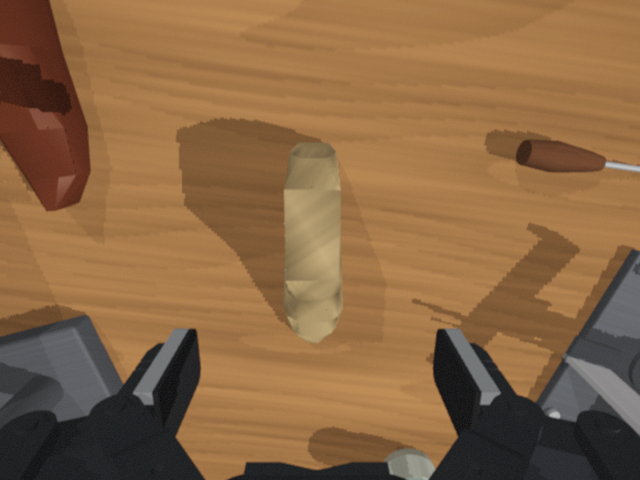

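```bash
python3 - <<'E'
import cv2
a=cv2.imread("pics/w1.png")[130:350,260:370]; cv2.imwrite("pics/w1c.png",cv2.resize(a,None,fx=4,fy=2.7*1,interpolation=2))
E
python3 - <<'E'
import pickle
from h import *
w=pickle.load(open("w1.pkl","rb"))
np.set_printoptions(precision=1,suppress=True)
A=[onz(w,u,v,95) for u,v in ((286,188),(340,188),(341,280),(285,280))]
print(np.array(A),np.mean(A,0)); 
for a,b in((0,3),(1,2)): d=A[b]-A[a]; print(np.hypot(*d[:2]),np.arctan2(d[1],d[0]))
print("heel",onz(w,313,141,25),onz(w,313,141,0),"toe",onz(w,317,342,10))
im=cv2.imread("pics/w1.png"); hsv=cv2.cvtColor(im,cv2.COLOR_BGR2HSV)
for v in range(150,340,15):
    row=hsv[v]; s=(row[:,1]<125)&(row[:,2]>90); xs=np.where(s[260:370])[0]+260; print(v,xs.min(),xs.max())
E
```

```text
[[ 406.4 -435.4   95. ]
 [ 401.4 -397.7   95. ]
 [ 470.9 -386.4   95. ]
 [ 476.4 -428.6   95. ]] [ 438.8 -412.    95. ]
70.38286070735485 0.09695112856680922
70.381232952205 0.16088952496293935
heel [ 377.2 -420.5   25. ] [ 379.1 -420.4    0. ] toe [ 578.8 -390.3   10. ]
150 291 334
165 288 337
180 286 339
195 284 340
210 284 340
225 284 340
240 285 340
255 285 340
270 284 341
285 284 341
300 284 342
315 286 339
330 293 333
```

View pics/w1c.png

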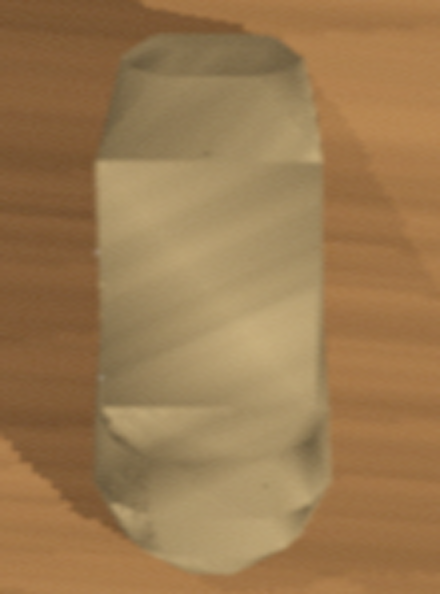

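```bash
python3 - <<'E'
from h import *
plan([457.5,-409.5,62],np.pi/2+0.137)
E
```

```text
tool shift mm [ 24.  152.9  -3.8] units [ 0.48   3.058 -0.077] zyaw now 1.703 turn deg -0.3 units -0.07
```

Emit:
{"method": "send_rows", "body": {"motion": [0.24,0.2,-0.04,-0.07,0.24,0.5,-0.04,0,0,0.7,0,0,0,0.7,0,0,0,0.6,0,0,0,0.36,0,0,0,0,0,0,0,0,0,0]}}

```text
time_s: 2.4
eef_pos: [458.0, -409.8, 62.1]
tool_rot: [-0.705, 0.706, 0.048, -0.048]
contact_force: [-0.3, 0.8, -0.4]
grip_width: 85.6
```

```bash
python3 - <<'E'
from h import *
p,R=pose();w=env.camera_model("wrist");im=env.read_camera("wrist"); cv2.imwrite("pics/w2.png",im[:,:,::-1]); print(p,np.arctan2(R[1,2],R[0,2]),env.observe()['contact_force'])
E
```

```text
[ 457.95620024 -409.78402416   62.14167598] 1.7071307152063686 [-0.63424526 -0.2376569   0.78621501]
```

View pics/w2.png

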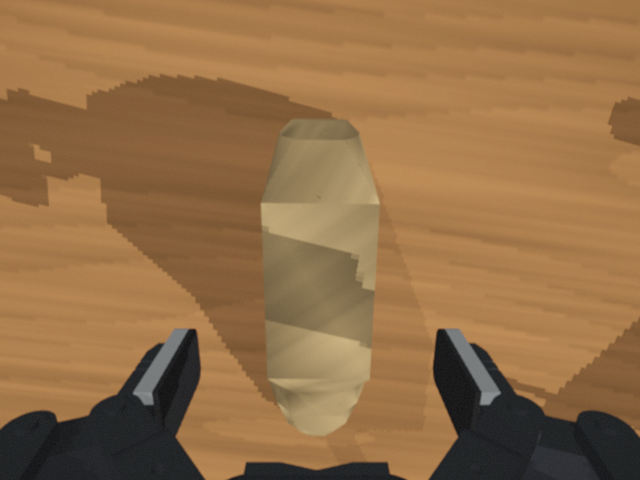

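Emit:
{"method": "send_rows", "body": {"motion": [0,0,0,0,0,0,0,0,0,0,0,0,0,0,0,0,0,0,0,0,0,0,0,0,0,0,0,0,0,0,0,0], "gripper": -0.4, "force": 40}}

```text
time_s: 3.25
eef_pos: [458.2, -409.6, 63.0]
tool_rot: [-0.705, 0.706, 0.048, -0.048]
contact_force: [-0.3, 3.0, 6.6]
grip_width: 38.5
```

Emit:
{"method": "send_rows", "body": {"motion": [0,-0.1,0,0,0,-0.2,0,0,0,-0.3,0,0,0,-0.4,0,0,0,-0.5,0,0,0,-0.5,0,0,0,-0.5,0,0,0,-0.5,0,0,0,-0.3,0,0,0,-0.2,0,0,0,-0.1,0,0,0,0,0,0,0,0,0,0,0,0,0,0]}}

```text
time_s: 4.65
eef_pos: [457.6, -409.3, 240.8]
tool_rot: [0.706, -0.705, -0.047, 0.049]
contact_force: [-0.1, 0.3, -5.7]
grip_width: 38.3
```

```bash
python3 - <<'E'
from h import *
f=[]
for i in range(4):
    im=env.read_camera("scene"); f.append(env.observe()['contact_force'])
f=np.array(f); print(f.round(2),f.mean(0))
cv2.imwrite("pics/s2.png",cv2.resize(im[60:260,140:400,::-1],None,fx=3,fy=3,interpolation=2))
print(pose()[0]); plan([472,-91,240],np.pi/2-0.195)
E
```

```text
[[ 0.6   0.44 -4.66]
 [-0.31  0.33 -5.1 ]
 [ 0.45 -0.25 -6.  ]
 [ 0.27  0.15 -5.19]] [ 0.25131286  0.16439959 -5.24029085]
[ 457.71151034 -409.46732434  241.62299593]
tool shift mm [ 57.3   1.7 313.6] units [1.146 0.035 6.272] zyaw now 1.707 turn deg 19.0 units 4.74
```

View pics/s2.png

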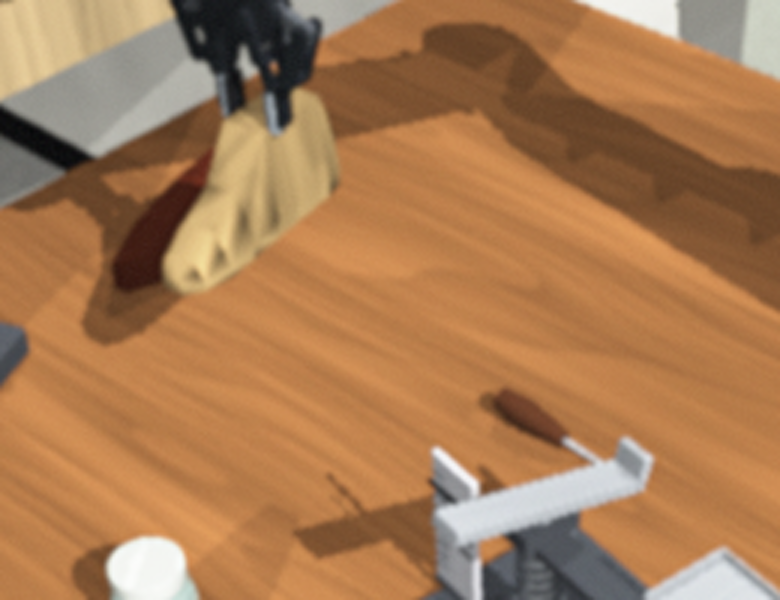

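Emit:
{"method": "send_rows", "body": {"motion": [0.02,0,0.2,0,0.07,0,0.4,0,0.12,0,0.6,0,0.12,0,0.6,0,0.12,0,0.6,0,0.12,0,0.6,0,0.12,0,0.6,0,0.12,0,0.6,0,0.12,0,0.6,0,0.12,0,0.6,0,0.08,0,0.5,0.2,0.06,0,0.3,0.5,0.03,0,0.06,0.9,0,0,0,1,0,0,0,1,0,0,0,0.8,0,0,0,0.34,0,0,0,0]}}

```text
time_s: 6.65
eef_pos: [476.0, -91.0, 242.2]
tool_rot: [0.704, -0.704, 0.068, -0.069]
contact_force: [-0.7, -0.9, -5.8]
grip_width: 38.3
```

```bash
python3 - <<'E'
from h import *
import pickle
p,R=pose(); print(p,np.arctan2(R[1,2],R[0,2])-np.pi/2)
for n in ("top","scene","wrist"):
    w=env.camera_model(n); im=env.read_camera(n); pickle.dump(w,open(f"{n}3.pkl","wb")); cv2.imwrite(f"pics/{n}3.png",im[:,:,::-1])
im=cv2.imread("pics/top3.png"); cv2.imwrite("pics/top3c.png",cv2.resize(im[180:330,225:425],None,fx=4,fy=4,interpolation=2))
im=cv2.imread("pics/scene3.png"); cv2.imwrite("pics/scene3c.png",cv2.resize(im[100:300,180:440],None,fx=3,fy=3,interpolation=2))
E
```

```text
[476.01002342 -90.98618231 242.24498456] -0.19431563535065677
```

View pics/top3c.png

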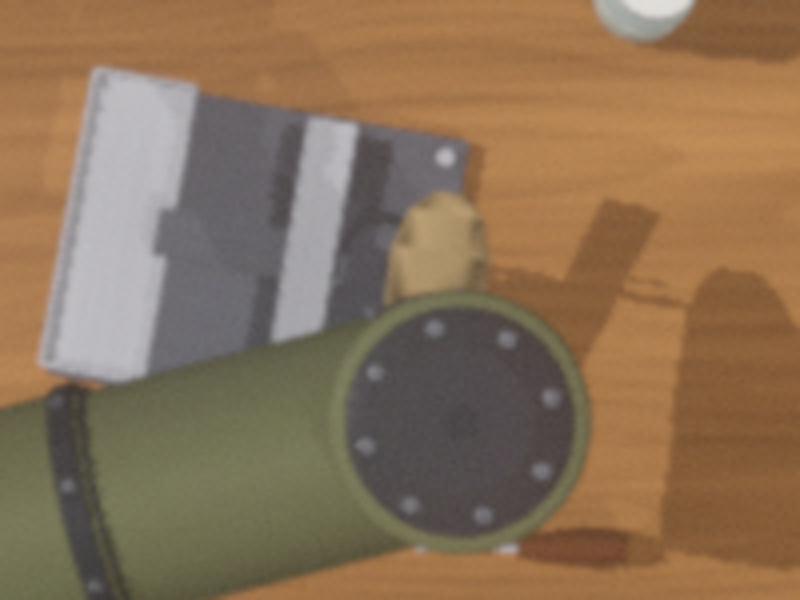

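View pics/scene3c.png

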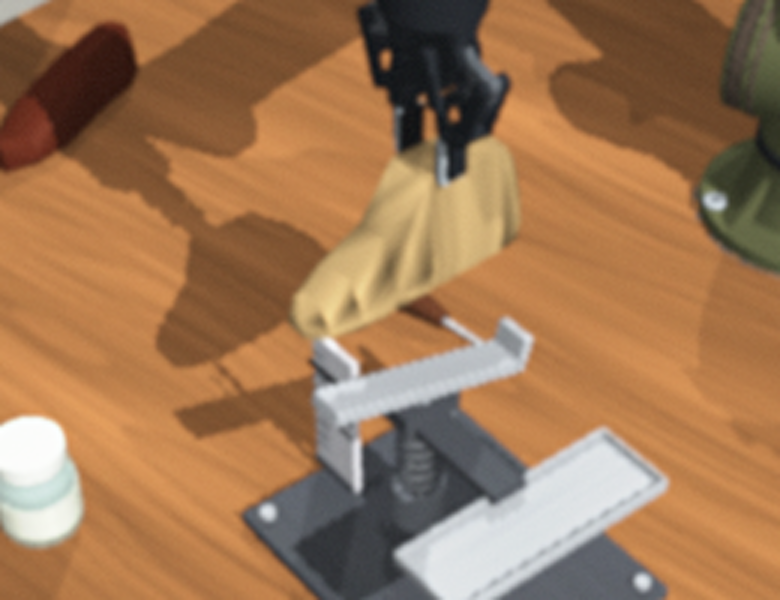

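View pics/wrist3.png

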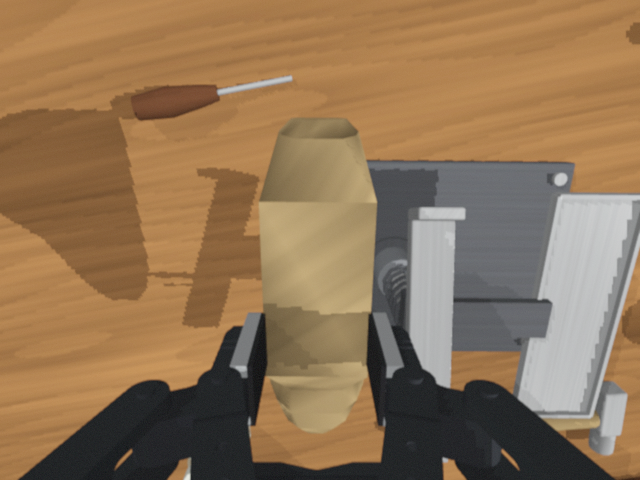

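```bash
python3 - <<'E'
import cv2
im=cv2.imread("pics/wrist3.png"); cv2.imwrite("pics/w3c.png",cv2.resize(im[190:400,350:640],None,fx=2.7,fy=2.7,interpolation=2))
E
```

```text
(no output)
```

View pics/w3c.png

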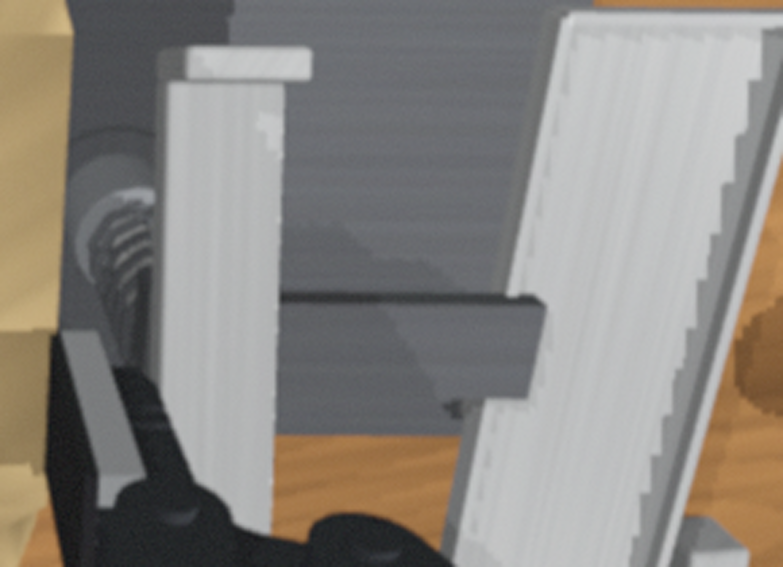

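```bash
python3 - <<'E'
import pickle
from h import *
np.set_printoptions(precision=1,suppress=True)
w=pickle.load(open("wrist3.pkl","rb")); c=np.array([560.5,-31,165.])
q=lambda x,y:(350+x/2.7,190+y/2.7)
for it in range(3):
    yaw=-0.195 if it==0 else yw
    ux=np.array([np.cos(yaw),np.sin(yaw),0]); n=np.array([-np.sin(np.radians(15))*ux[0],-np.sin(np.radians(15))*ux[1],np.cos(np.radians(15))])
    def hit(p):
        C,d=ray(w,*q(*p)); return C+d*((c-C)@n)/(d@n)
    a,b=hit((167,83)),hit((284,85)); r2=hit((271,530)); l2=hit((160,380))
    yr=np.arctan2(*(r2-b)[1::-1]); yl=np.arctan2(*(l2-a)[1::-1]); yw=(yr+yl)/2
    uy=np.array([-np.sin(yw),np.cos(yw)]); 
    mid=(a+b)/2; cc=mid[:2]+82.1*np.array([np.cos(yw),np.sin(yw)])
    print(a,b,np.linalg.norm(a-b),yr,yl,"centre",cc)
p=lambda x,y,z:onz(w,*q(x,y),z)
P=[p(568,12,125),p(510,290,125)]; print(P, np.arctan2(*(P[1]-P[0])[1::-1]))
# plate near edge (z 12)
e=[onz(w,370,161,12),onz(w,572,163,12)]; d=e[1]-e[0]; print("plate",e,np.arctan2(d[1],d[0])-np.pi/2)
# last in this view, z of stump top = tcp-62+95
p0,R=pose(); z=p0[2]+33
A=[onz(w,u,v,z) for u,v in ((261,202),(376,202),(366,378),(266,378))]; print(np.array(A),np.mean(A,0),p0)
for i,j in((0,3),(1,2)): d=A[j]-A[i]; print(np.hypot(*d[:2]),np.arctan2(d[1],d[0]))
E
```

```text
[477.  -27.6 142.9] [483.2   0.9 143. ] 29.130217805026664 -0.2018227016251382 -0.2032667398175276 centre [560.5 -29.8]
[477.  -27.6 142.9] [483.2   0.9 143. ] 29.146808164059987 -0.20182472658392633 -0.20326880169074188 centre [560.5 -29.8]
[477.  -27.6 142.9] [483.2   0.9 143. ] 29.146812657982302 -0.20182472645428992 -0.20326880178058457 centre [560.5 -29.8]
[array([483.8,  80.3, 125. ]), array([561.7,  63.8, 125. ])] -0.20929096096171898
plate [array([451.3, -35.6,  12. ]), array([490.5, 153.7,  12. ])] -0.20452936816666423
[[ 419.8 -100.6  275.1]
 [ 427.2  -62.9  275.1]
 [ 495.4  -77.   275.1]
 [ 487.9 -115.1  275.1]] [457.6 -88.9 275.1] [476.1 -91.2 242.1]
69.63384249681499 -0.2102297463054597
69.64419989960743 -0.20366576513207585
```

Emit:
{"method": "send_rows", "body": {"motion": [0,0.2,0,0,0,0.2,0,0,0,0.15,0,0,0,0.05,0,0,0,0,0,0,0,0,0,0], "force": 20}}

```text
time_s: 7.4
eef_pos: [476.3, -91.3, 212.4]
tool_rot: [0.704, -0.704, 0.069, -0.069]
contact_force: [0.6, -0.5, -5.4]
grip_width: 38.4
```

Emit:
{"method": "send_rows", "body": {"motion": [-0.05,0.1,0,0,-0.05,0.1,0,0,-0.05,0.08,0,0,-0.05,0.08,0,0]}}

```text
time_s: 7.8
eef_pos: [465.8, -89.6, 195.1]
tool_rot: [-0.704, 0.704, -0.069, 0.069]
contact_force: [-6.3, 2.1, 3.6]
grip_width: 38.1
```

```bash
python3 - <<'E'
from h import *
im=env.read_camera("scene")[:,:,::-1]; cv2.imwrite("pics/s4.png",cv2.resize(im[100:300,180:440],None,fx=3,fy=3,interpolation=2)); print(env.observe()['contact_force'],pose()[0])
E
```

```text
[-6.20488401  1.67243091  2.71602306] [465.30286015 -89.43429889 194.4340817 ]
```

View pics/s4.png

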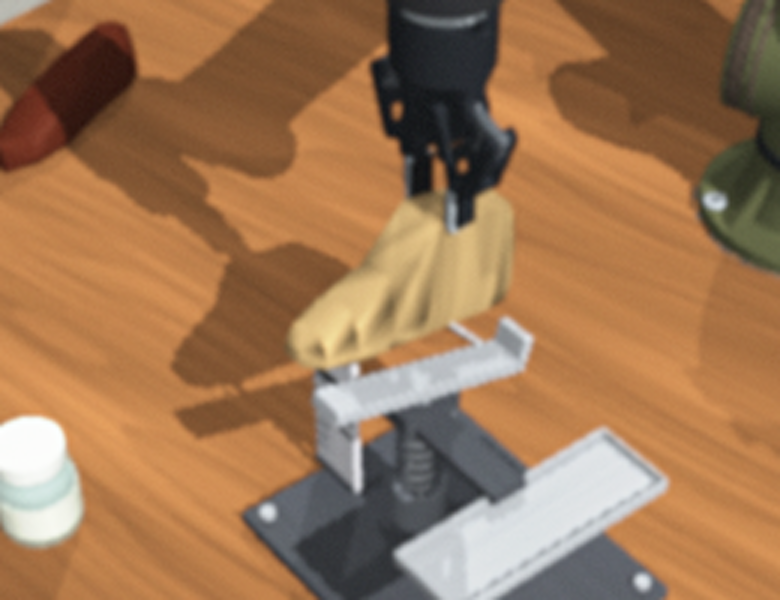

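Emit:
{"method": "send_rows", "body": {"motion": [-0.05,0.08,0,0,-0.05,0.08,0,0,-0.04,0.07,0,0,0,0,0,0]}}

```text
time_s: 8.25
eef_pos: [458.1, -88.1, 183.0]
tool_rot: [-0.704, 0.704, -0.069, 0.068]
contact_force: [-8.5, 0.7, 3.5]
grip_width: 38.0
```

Emit:
{"method": "send_rows", "body": {"motion": [0,-0.2,0,0,0,-0.4,0,0,0,-0.4,0,0,0,-0.4,0,0,0,-0.2,0,0,0,0,0,0]}}

```text
time_s: 8.85
eef_pos: [460.1, -87.8, 263.7]
tool_rot: [0.704, -0.703, 0.068, -0.07]
contact_force: [-0.3, 0.1, -4.7]
grip_width: 38.4
```

```bash
python3 - <<'E'
from h import *
import pickle
im=env.read_camera("scene")[:,:,::-1]; cv2.imwrite("pics/s5.png",cv2.resize(im[80:280,180:440],None,fx=3,fy=3,interpolation=2)); print(env.observe()['contact_force'],pose()[0])
w=env.camera_model("wrist");cv2.imwrite("pics/w5.png",env.read_camera("wrist")[:,:,::-1]);pickle.dump((w,pose()[0]),open("w5.pkl","wb"))
E
```

```text
[-0.52529834  0.38108335 -6.18351637] [459.68492982 -87.60060761 262.26723185]
```

View pics/s5.png

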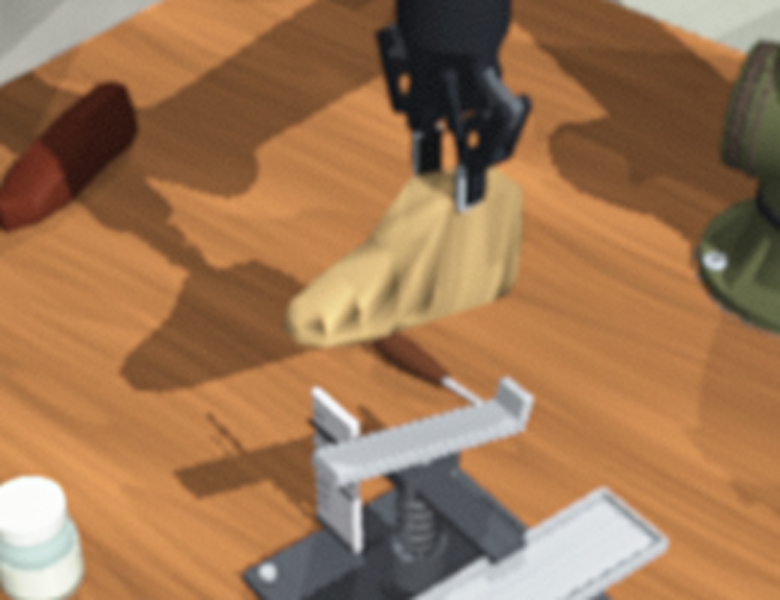

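View pics/w5.png

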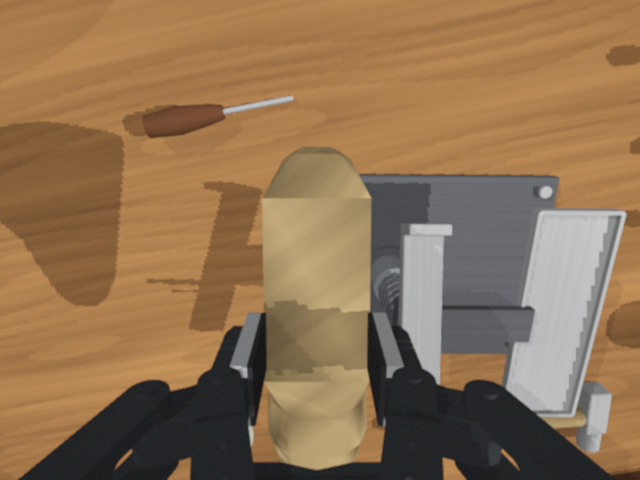

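```bash
python3 - <<'E'
import pickle
from h import *
w,p=pickle.load(open("w5.pkl","rb")); w3=pickle.load(open("wrist3.pkl","rb")); p3=np.array([476.0,-91.1,242.2])
ux=np.array([np.cos(-.2),np.sin(-.2),0]);uz=np.array([0,0,1.])
def v(w,p,a,b,th):
    th=np.radians(th); x=a*np.cos(th)-b*np.sin(th); z=a*np.sin(th)+b*np.cos(th)
    return proj(w,p+uz*18.7+ux*x+uz*z).round(1)
print("level rear(202) front(378) ",v(w3,p3,-53.6,14.5,0),v(w3,p3,16.4,14.5,0))
for t in (12,15,18,21): print(t,"rear 197",v(w,p,-53.6,14.5,t),"heel low (147?)",v(w,p,-78.6,-60,t),"toe",v(w,p,119,-75,t))
E
```

```text
level rear(202) front(378)  [322.4 201.3] [320.6 378.6]
12 rear 197 [321.8 188.2] heel low (147?) [319.9 144.3] toe [318.1 470.3]
15 rear 197 [321.7 186.5] heel low (147?) [319.8 151.4] toe [318.2 482.8]
18 rear 197 [321.6 185.3] heel low (147?) [319.7 158.6] toe [318.2 495.6]
21 rear 197 [321.5 184.5] heel low (147?) [319.6 165.8] toe [318.3 508.7]
```

```bash
python3 - <<'E'
import cv2
im=cv2.imread("pics/w5.png"); cv2.imwrite("pics/w5c.png",cv2.resize(im[130:480,230:400],None,fx=3,fy=1.7*1,interpolation=2))
im=cv2.imread("pics/s5.png"); cv2.imwrite("pics/s5c.png",cv2.resize(im[130:500,260:560],None,fx=2,fy=1.6,interpolation=2))
E
```

```text
(no output)
```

View pics/w5c.png

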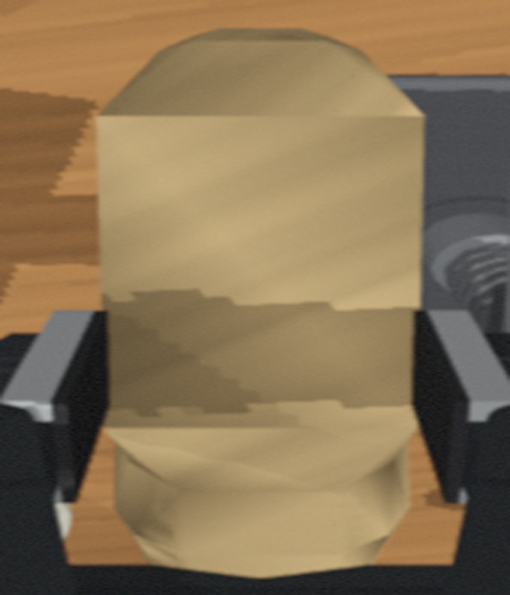

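View pics/s5c.png

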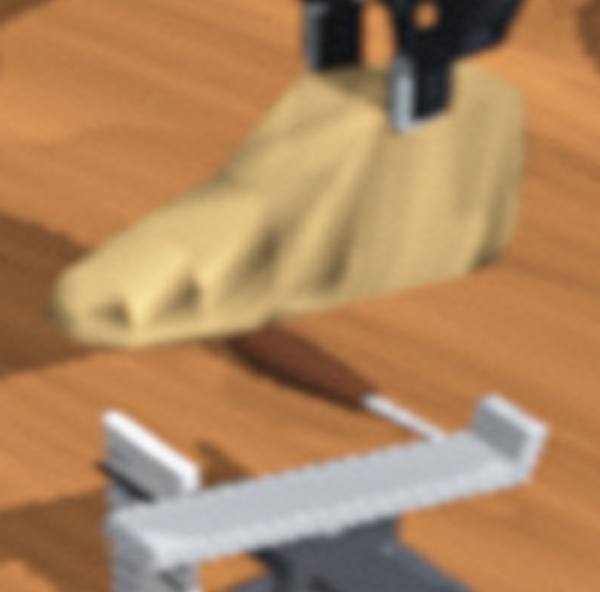

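```bash
python3 - <<'E'
import pickle
from h import *
from scipy.optimize import least_squares
ux=np.array([np.cos(-.2),np.sin(-.2),0]);uz=np.array([0,0,1.]);uy=np.array([-ux[1],ux[0],0])
w,p=pickle.load(open("w5.pkl","rb")); w3=pickle.load(open("wrist3.pkl","rb")); p3=np.array([476.0,-91.1,242.2])
# unknown: position of stump rear-top corner rel. to the TCP (x,z), tilt
def pr(w,p,s):
    x,z,t=s; o=[]
    for k in (0,70):
        P=p+ux*(x+k*np.cos(t))+uz*(z+k*np.sin(t)); a,b=proj(w,P-uy*20),proj(w,P+uy*20); o+=[(a[1]+b[1])/2,b[0]-a[0]]
    return np.array(o)
for w_,p_,ob in((w3,p3,[202,115,378,100]),(w,p,[197.6,109.3,381.8,103])):
    r=least_squares(lambda s:pr(w_,p_,s)-ob,[-53,33,0.1]); x,z,t=r.x
    # last origin: rear-top corner is (-75,95) in the last frame
    ox=x+75*np.cos(t)+95*np.sin(t); oz=z+75*np.sin(t)-95*np.cos(t)
    print(r.x.round(3),np.degrees(t).round(1),"res",r.fun.round(2),"origin rel TCP",ox.round(1),oz.round(1))
E
```

```text
[-5.1896e+01  2.7152e+01  4.6000e-02] 2.6 res [ 0.36 -0.23 -0.41  1.01] origin rel TCP 27.4 -64.3
[-51.562  20.541   0.216] 12.4 res [ 0.5   0.02 -0.53  0.91] origin rel TCP 42.1 -56.1
```

```bash
python3 - <<'E'
from h import *
plan([542.1,-25.2,245],np.pi/2-0.194)
E
```

```text
tool shift mm [69.1 16.3 77.2] units [1.383 0.326 1.544] zyaw now 1.376 turn deg -0.0 units -0.01
```

Emit:
{"method": "send_rows", "body": {"motion": [0.08,0,0.1,0,0.15,0,0.2,0,0.23,0,0.24,0,0.23,0,0.24,0,0.23,0,0.24,0,0.2,0.1,0.22,0,0.16,0.12,0.2,0,0.1,0.11,0.1,0,0,0,0,0,0,0,0,0]}}

```text
time_s: 9.95
eef_pos: [541.9, -26.0, 245.9]
tool_rot: [-0.704, 0.704, -0.069, 0.069]
contact_force: [0.0, -1.7, -5.2]
grip_width: 38.4
```

```bash
python3 - <<'E'
from h import *
import pickle
im=env.read_camera("scene")[:,:,::-1]; cv2.imwrite("pics/s6.png",cv2.resize(im[80:280,220:420],None,fx=4,fy=3,interpolation=2)); print(env.observe()['contact_force'],pose()[0])
w=env.camera_model("wrist");cv2.imwrite("pics/w6.png",env.read_camera("wrist")[:,:,::-1]);pickle.dump((w,pose()[0]),open("w6.pkl","wb"))
E
```

```text
[ 0.12280051 -0.1489078  -5.29443669] [541.95142423 -26.12334138 246.47346771]
```

View pics/s6.png

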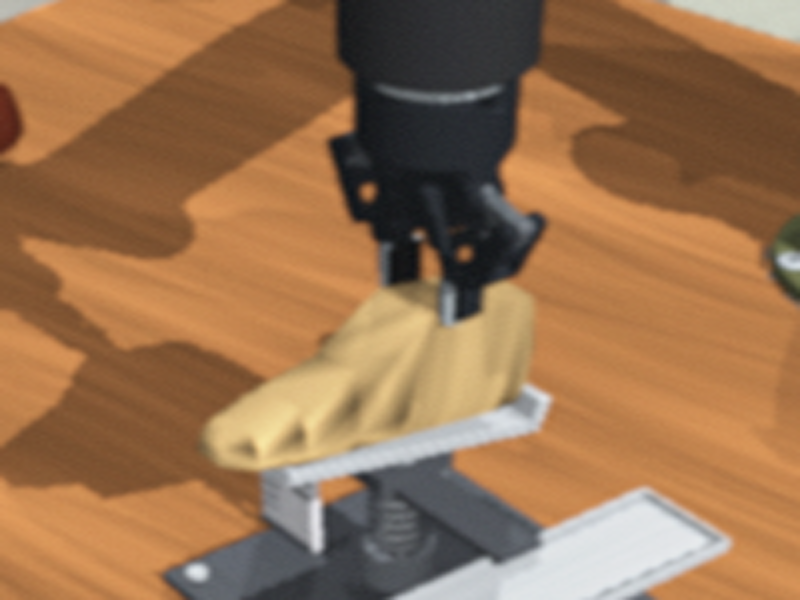

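View pics/w6.png

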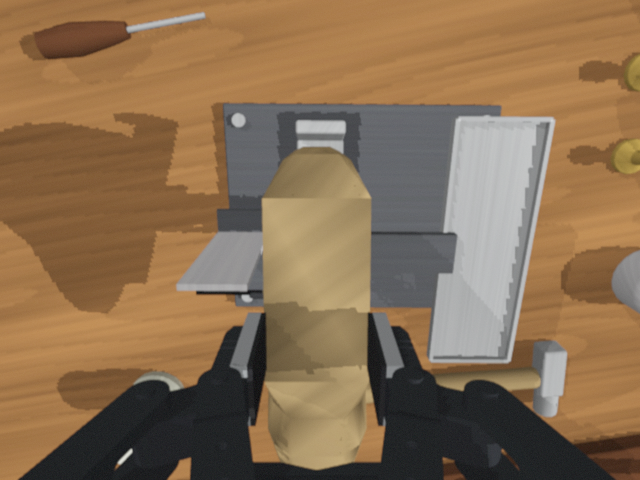

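Emit:
{"method": "send_rows", "body": {"motion": [0,0.1,0.05,0,0,0.1,0,0,0,0.1,0,0,0,0.1,0,0,0,0,0,0]}}

```text
time_s: 10.55
eef_pos: [542.2, -23.3, 225.0]
tool_rot: [-0.704, 0.704, -0.069, 0.068]
contact_force: [-1.0, 0.1, -5.9]
grip_width: 38.3
```

Emit:
{"method": "send_rows", "body": {"motion": [0,0.1,0,0,0,0.1,0,0,0,0.1,0,0,0,0,0,0]}}

```text
time_s: 10.95
eef_pos: [542.4, -23.3, 210.2]
tool_rot: [-0.704, 0.704, -0.069, 0.068]
contact_force: [-0.3, 0.4, -3.4]
grip_width: 38.6
```

```bash
cat > look.py <<'E'
import sys
from h import *
import pickle
n=sys.argv[1]
f=[env.observe()['contact_force']]
im=env.read_camera("scene")[:,:,::-1]; cv2.imwrite(f"pics/s{n}.png",cv2.resize(im[80:280,220:420],None,fx=4,fy=3,interpolation=2)); f.append(env.observe()['contact_force'])
w=env.camera_model("wrist");cv2.imwrite(f"pics/w{n}.png",env.read_camera("wrist")[:,:,::-1]);pickle.dump((w,pose()[0]),open(f"w{n}.pkl","wb"))
f.append(env.observe()['contact_force']); print(np.round(f,1),np.mean(f,0).round(2),pose()[0].round(1))
E
python3 look.py 7
```

```text
[[-0.3  0.4 -3.4]
 [-1.2  0.3 -3.2]
 [-1.9 -0.1 -3.2]] [-1.15  0.21 -3.26] [542.6 -23.3 211.1]
```

View pics/s7.png

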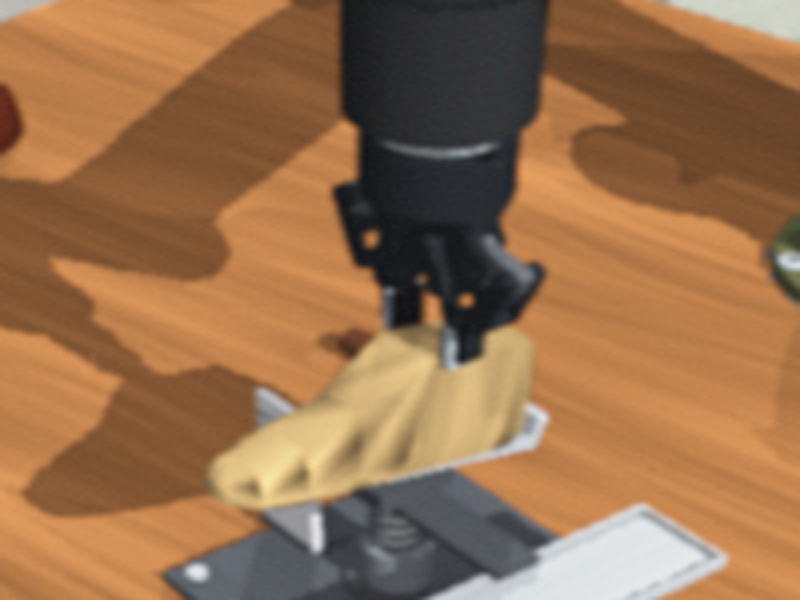

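View pics/w7.png

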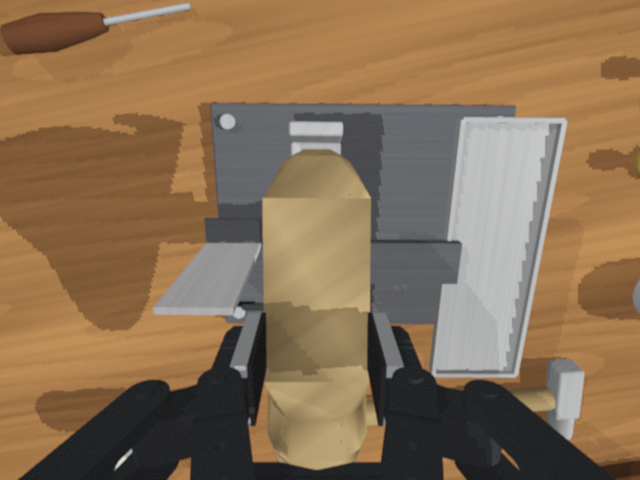

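Emit:
{"method": "send_rows", "body": {"motion": [0,0.1,0,0,0,0.1,0,0,0,0.1,0,0,0,0.1,0,0,0,0,0,0]}}

```text
time_s: 11.55
eef_pos: [542.3, -23.2, 190.1]
tool_rot: [-0.704, 0.704, -0.069, 0.068]
contact_force: [-2.2, 0.8, -0.5]
grip_width: 38.2
```

```bash
python3 look.py 8
```

```text
[[-2.2  0.8 -0.5]
 [-2.8  0.3 -0.8]
 [-2.8  0.2 -0.4]] [-2.59  0.45 -0.55] [542.5 -23.3 191.1]
```

View pics/s8.png

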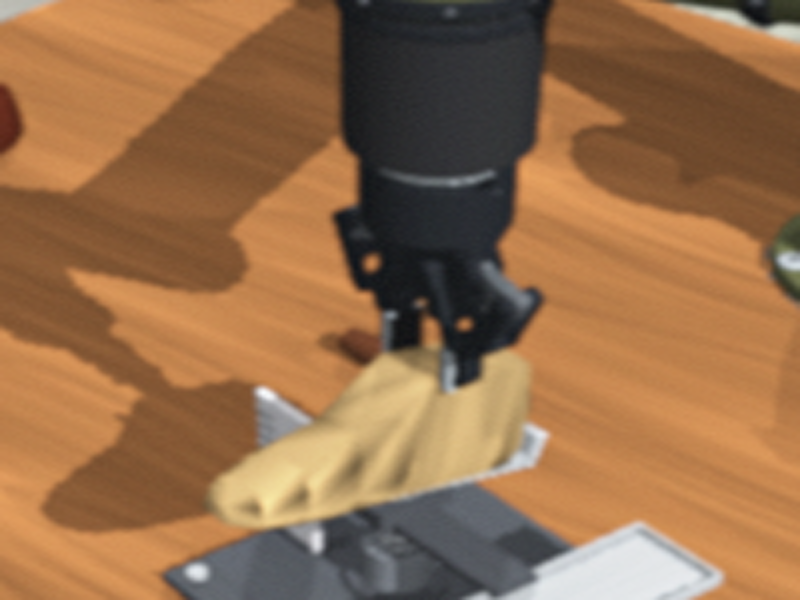

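View pics/w8.png

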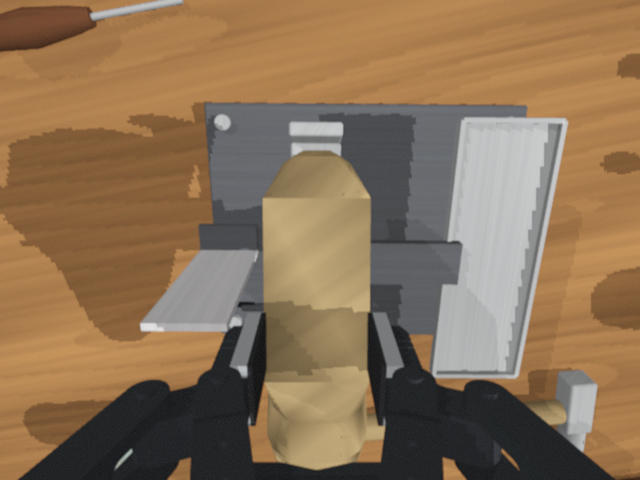

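```bash
python3 - <<'E'
import pickle
from h import *
w,p=pickle.load(open("w8.pkl","rb")); ux=np.array([np.cos(-.202),np.sin(-.202),0])
c=np.array([560.5,-30,0])
for z in (115,121): print("stop",z,((onz(w,316,137,z)-c)@ux).round(1),"expect",-85*.966-18*.259)
for z in (110,120,128,135): print("heel",z,((onz(w,318,150,z)-c)@ux).round(1))
print("tcp",(p-c)@ux)
im=cv2.imread("pics/w8.png"); cv2.imwrite("pics/w8c.png",cv2.resize(im[110:220,240:400],None,fx=5,fy=5,interpolation=2))
E
```

```text
stop 115 -86.4 expect -86.772
stop 121 -86.8 expect -86.772
heel 110 -78.6
heel 120 -79.6
heel 128 -80.3
heel 135 -81.0
tcp -18.94021936064398
```

View pics/w8c.png

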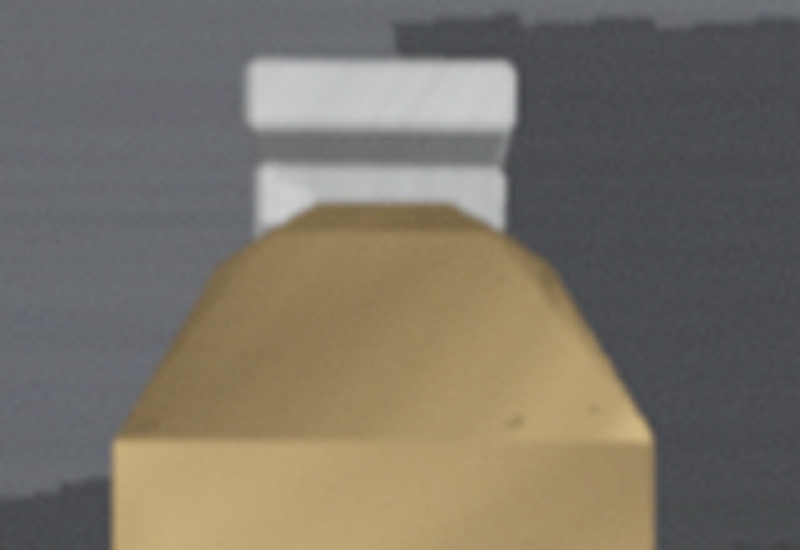

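Emit:
{"method": "send_rows", "body": {"motion": [-0.04,0.02,0,0,-0.04,0.02,0,0,-0.04,0.02,0,0,0,0,0,0]}}

```text
time_s: 12.05
eef_pos: [536.7, -22.0, 188.3]
tool_rot: [0.704, -0.704, 0.069, -0.069]
contact_force: [0.8, 0.2, -1.1]
grip_width: 38.3
```

```bash
python3 look.py 9;python3 - <<'E'
import cv2
im=cv2.imread("pics/w9.png"); cv2.imwrite("pics/w9c.png",cv2.resize(im[110:220,240:400],None,fx=5,fy=5,interpolation=2))
E
```

```text
[[ 0.8  0.2 -1.1]
 [ 0.1 -0.2 -1.5]
 [-0.8  0.2 -0.8]] [ 0.04  0.08 -1.15] [536.7 -22.1 188.2]
```

View pics/w9c.png

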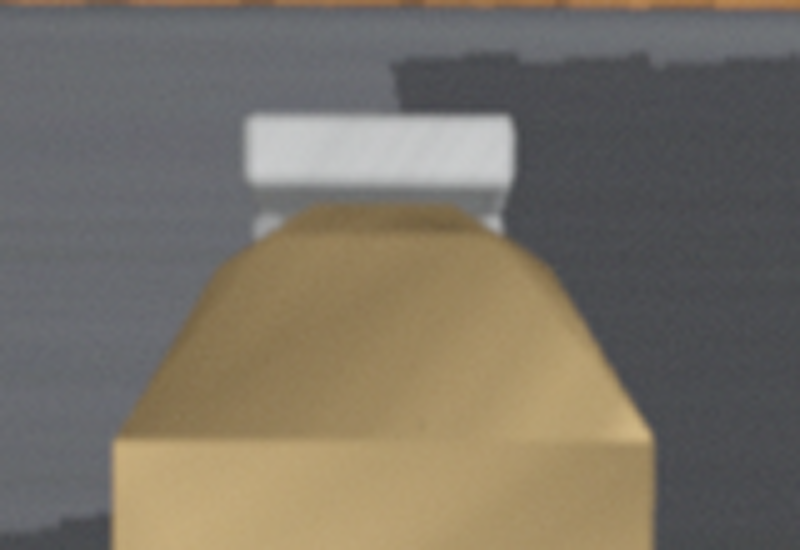

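View pics/s9.png

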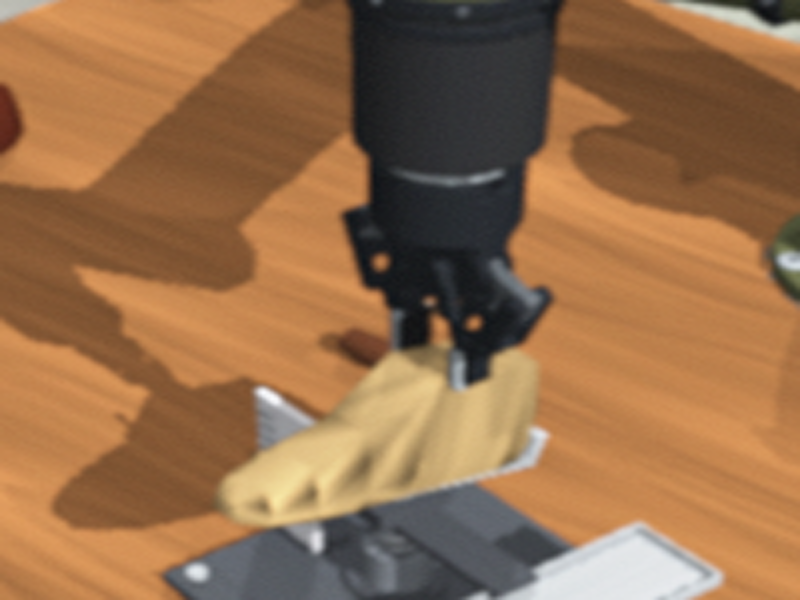

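Emit:
{"method": "send_rows", "body": {"motion": [-0.03,0.02,0,0,-0.01,0.02,0,0,0,0,0,0]}}

```text
time_s: 12.45
eef_pos: [534.7, -21.7, 185.9]
tool_rot: [0.704, -0.704, 0.069, -0.069]
contact_force: [0.2, 0.2, -0.2]
grip_width: 38.1
```

Emit:
{"method": "send_rows", "body": {"motion": [-0.03,0.02,0,0,-0.01,0.02,0,0,0,0,0,0]}}

```text
time_s: 12.75
eef_pos: [532.7, -21.3, 183.9]
tool_rot: [0.704, -0.704, 0.069, -0.069]
contact_force: [0.1, -0.4, 0.2]
grip_width: 38.0
```

```bash
python3 look.py 10;python3 - <<'E'
import cv2
im=cv2.imread("pics/w10.png"); cv2.imwrite("pics/w10c.png",cv2.resize(im[110:220,240:400],None,fx=5,fy=5,interpolation=2))
E
```

```text
[[ 0.1 -0.4  0.2]
 [ 0.4  0.8 -1.2]
 [ 1.  -0.6 -0.1]] [ 0.48 -0.07 -0.39] [532.7 -21.3 184. ]
```

View pics/w10c.png

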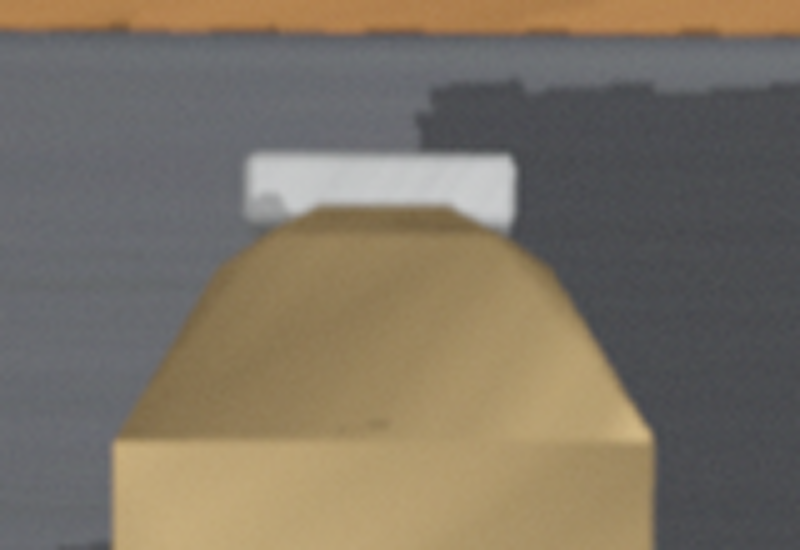

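View pics/s10.png

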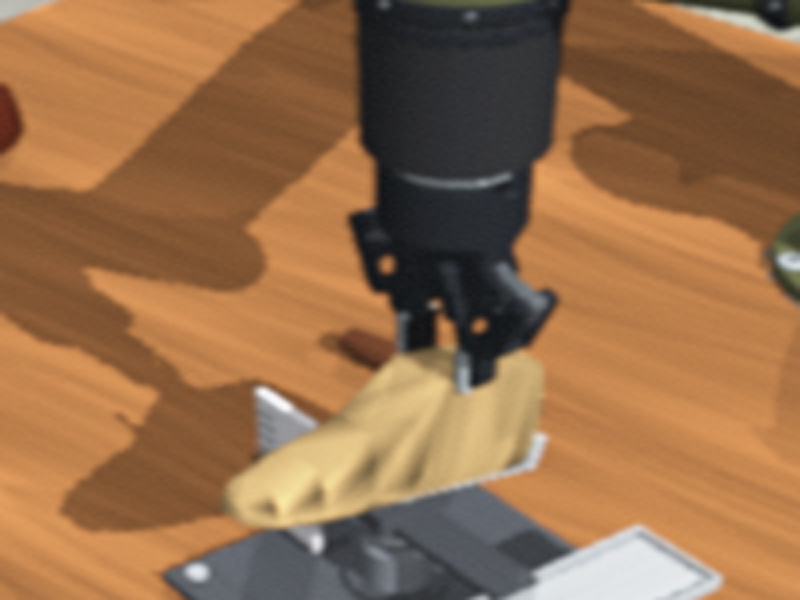

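Emit:
{"method": "send_rows", "body": {"motion": [-0.03,0.02,0,0,-0.01,0.02,0,0,0,0,0,0]}}

```text
time_s: 13.15
eef_pos: [530.7, -20.9, 182.0]
tool_rot: [0.704, -0.704, 0.069, -0.069]
contact_force: [0.9, 0.4, -0.4]
grip_width: 38.5
```

Emit:
{"method": "send_rows", "body": {"motion": [-0.03,0.01,0,0,0,0,0,0,0,0,0,0]}}

```text
time_s: 13.45
eef_pos: [529.8, -20.8, 182.0]
tool_rot: [0.704, -0.704, 0.068, -0.069]
contact_force: [3.5, -1.6, -0.0]
grip_width: 38.2
```

```bash
python3 look.py 11;python3 - <<'E'
import cv2
im=cv2.imread("pics/w11.png"); cv2.imwrite("pics/w11c.png",cv2.resize(im[110:220,240:400],None,fx=5,fy=5,interpolation=2))
E
```

```text
[[ 3.5 -1.6 -0. ]
 [ 4.  -1.6 -0.6]
 [ 3.8 -1.8 -0.5]] [ 3.75 -1.69 -0.37] [529.8 -20.8 181.8]
```

View pics/s11.png

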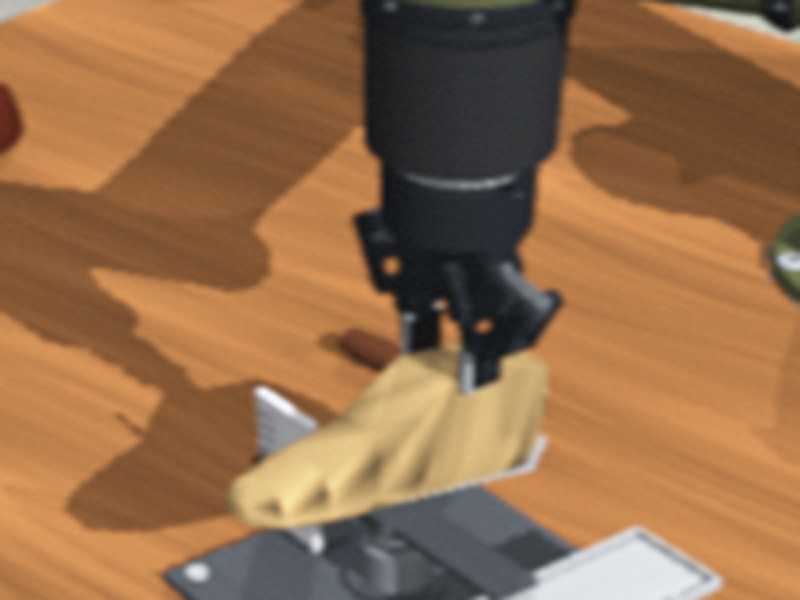

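View pics/w11c.png

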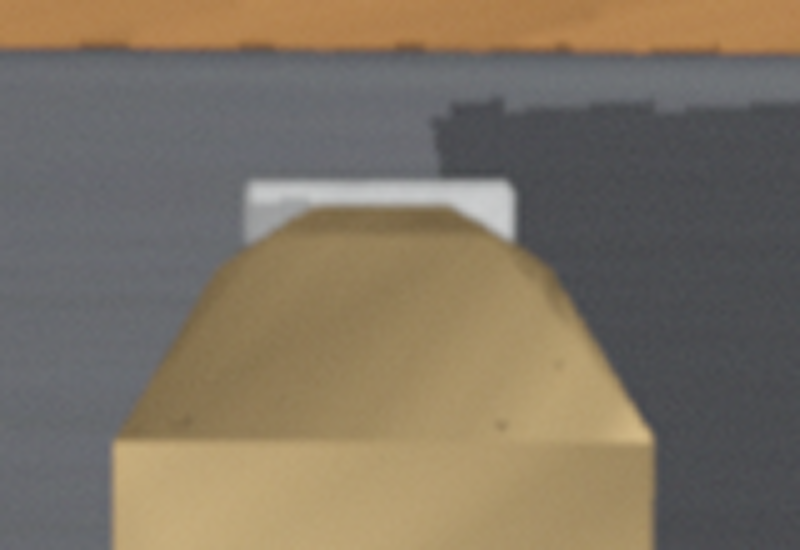

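Emit:
{"method": "send_rows", "body": {"motion": [0.01,0.03,0,0,0,0.0,0,0]}}

```text
time_s: 13.75
eef_pos: [529.8, -20.7, 179.7]
tool_rot: [0.704, -0.704, 0.069, -0.069]
contact_force: [3.3, -1.5, -0.9]
grip_width: 38.2
```

Emit:
{"method": "send_rows", "body": {"motion": [0,0,0,0,0,0,0,0,0,0,0,0,0,0,0,0,0,0,0,0,0,0,0,0], "gripper": 0.5}}

```text
time_s: 14.35
eef_pos: [529.8, -20.7, 180.0]
tool_rot: [0.704, -0.704, 0.069, -0.069]
contact_force: [0.6, 0.2, -0.2]
grip_width: 64.2
```

```bash
python3 look.py 12
```

```text
[[ 0.6  0.2 -0.2]
 [ 0.4  0.2  0.3]
 [-0.6  0.2 -0.4]] [ 0.14  0.18 -0.09] [529.8 -20.7 180.1]
```

View pics/s12.png

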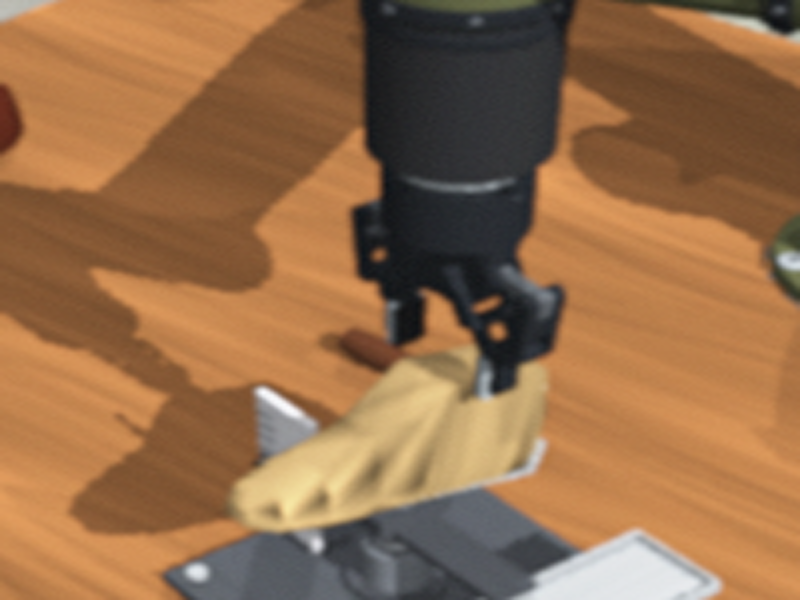

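View pics/w12.png

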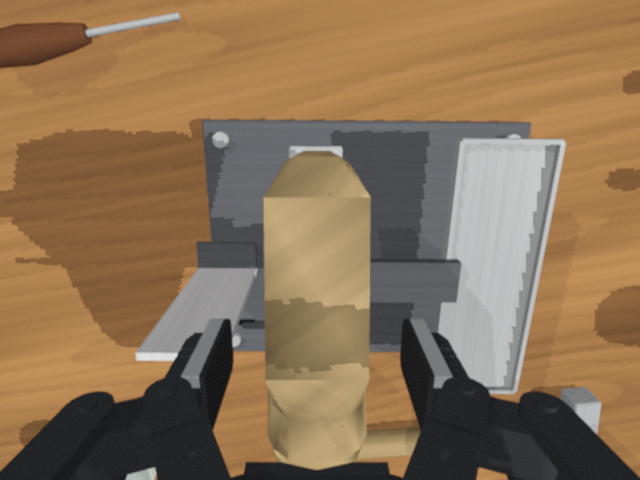

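Emit:
{"method": "send_rows", "body": {"motion": [0,-0.2,0,0,0,-0.4,0,0,0,-0.6,0,0,0,-0.6,0,0,0,-0.6,0,0,0,-0.4,0,0,0,-0.2,0,0]}}

```text
time_s: 15.15
eef_pos: [530.2, -21.0, 333.1]
tool_rot: [0.704, -0.703, 0.068, -0.07]
contact_force: [-0.6, -1.6, -0.7]
grip_width: 64.0
```

```bash
python3 - <<'E'
from h import *
m=env.camera_model("top")
for u,v in ((191.75,248),(155.5,275),(188.5,275.5),(198,308)): print(onz(m,u,v,5).round(1))
t=onz(m,198,308,5); plan([t[0]-25,t[1],240],np.pi/2-0.19+0.0)
E
```

```text
[564.3 281.4   5. ]
[492.1 382.7   5. ]
[488.4 291.3   5. ]
[398.3 266.1   5. ]
tool shift mm [-209.9   92.7  251. ] units [-4.198  1.854  5.021] zyaw now 1.376 turn deg -0.3 units -0.07
```

Emit:
{"method": "send_rows", "body": {"motion": [-0.2,0,0.2,0,-0.35,0,0.42,0,-0.4,0,0.5,0,-0.4,0,0.5,0,-0.4,0,0.5,0,-0.4,0,0.5,0,-0.4,0.1,0.5,0,-0.4,0.25,0.5,0,-0.4,0.35,0.5,0,-0.4,0.4,0.4,0,-0.3,0.4,0.3,0,-0.15,0.35,0.2,0,0,0,0,0,0,0,0,0]}}

```text
time_s: 16.55
eef_pos: [372.0, 265.9, 237.3]
tool_rot: [-0.703, 0.704, -0.069, 0.068]
contact_force: [-0.9, 0.3, 0.2]
grip_width: 64.2
```

```bash
python3 - <<'E'
from h import *
import pickle
p,R=pose();print(p)
w=env.camera_model("wrist");cv2.imwrite("pics/w13.png",env.read_camera("wrist")[:,:,::-1]);pickle.dump((w,p),open("w13.pkl","wb"))
for n in("scene","top"):
    im=env.read_camera(n)[:,:,::-1]; cv2.imwrite(f"pics/{n}13.png",im)
im=cv2.imread("pics/scene13.png"); cv2.imwrite("pics/s13.png",cv2.resize(im[150:300,230:430],None,fx=4,fy=4,interpolation=2))
im=cv2.imread("pics/top13.png"); cv2.imwrite("pics/t13.png",cv2.resize(im[180:310,225:375],None,fx=4.5,fy=4.5,interpolation=2))
E
```

```text
[371.98150118 265.89763542 237.27448406]
```

View pics/w13.png

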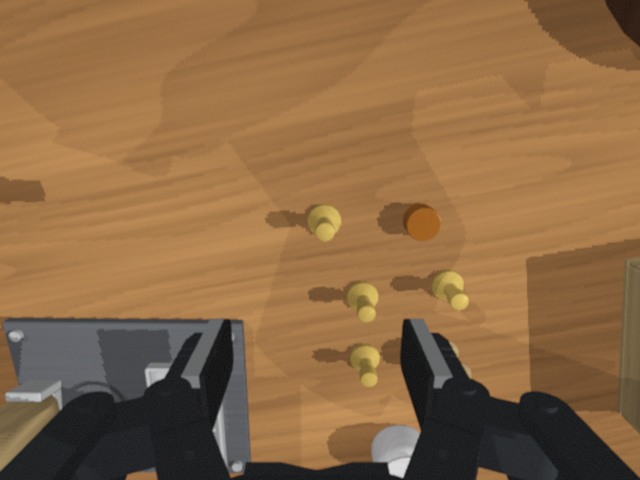

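View pics/s13.png

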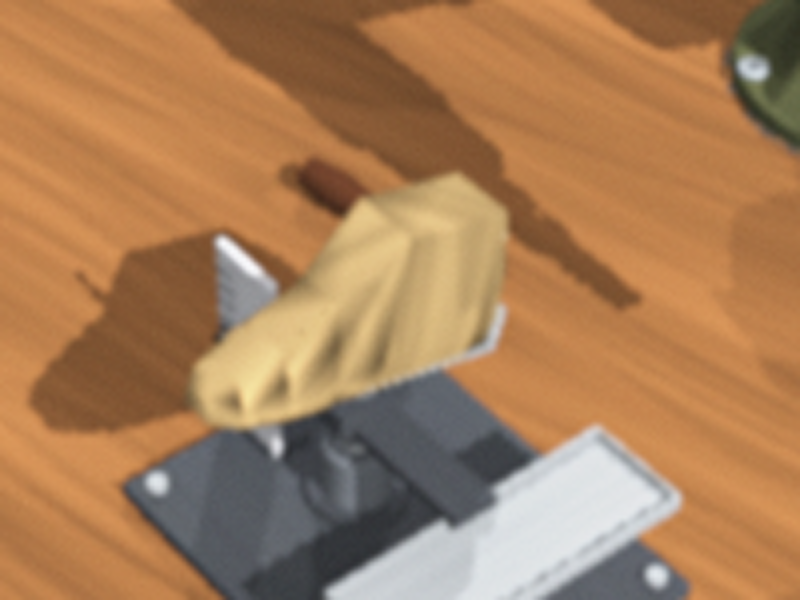

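View pics/t13.png

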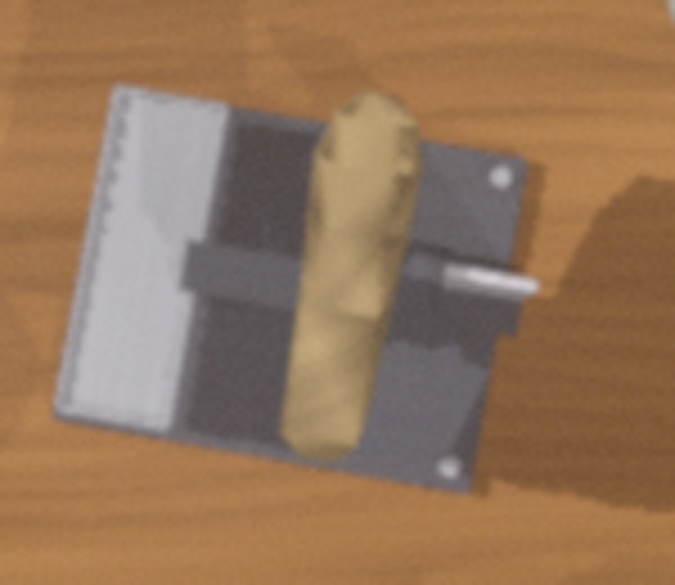

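```bash
cat > sink.py <<'E'
from h import *
import sys
s=env.camera_model("scene")
def sink(pix0,pix1):
    X=onz(s,*pix0,125)
    best=min(np.arange(0,90,.5),key=lambda d:np.linalg.norm(proj(s,X-[0,0,d])-np.array(pix1)))
    return best, (proj(s,X-[0,0,best])-np.array(pix1)).round(1)
E
python3 - <<'E'
from sink import *
import pickle
print(sink((381,242.9),(379.3,256.8)),sink((401.7,260.7),(400.3,273.8)))
w,p=pickle.load(open("w13.pkl","rb"))
hsv=cv2.cvtColor(cv2.imread("pics/w13.png"),cv2.COLOR_BGR2HSV)
mk=cv2.morphologyEx(cv2.inRange(hsv,(20,110,90),(32,255,255)),cv2.MORPH_OPEN,np.ones((3,3)))
n,l,st,ce=cv2.connectedComponentsWithStats(mk)
for i in range(1,n):
    if st[i,4]>150: print(st[i],ce[i].round(1))
print("foot",onz(w,324,219,6).round(1),"knob",onz(w,325,231,45).round(1))
im=cv2.imread("pics/w13.png"); cv2.imwrite("pics/w13c.png",cv2.resize(im[190:260,290:360],None,fx=8,fy=8,interpolation=2))
E
```

```text
(np.float64(43.5), array([-0.1, -0. ])) (np.float64(40.5), array([-0.8, -0.2]))
[308 205  33  36 907] [324.2 221.5]
[432 271  37  39 985] [450.1 288.8]
[347 282  31  40 904] [363.2 299.9]
[350 345  30  42 880] [365.7 363. ]
foot [394.9 267.3   6. ] knob [396.  267.4  45. ]
```

View pics/w13c.png

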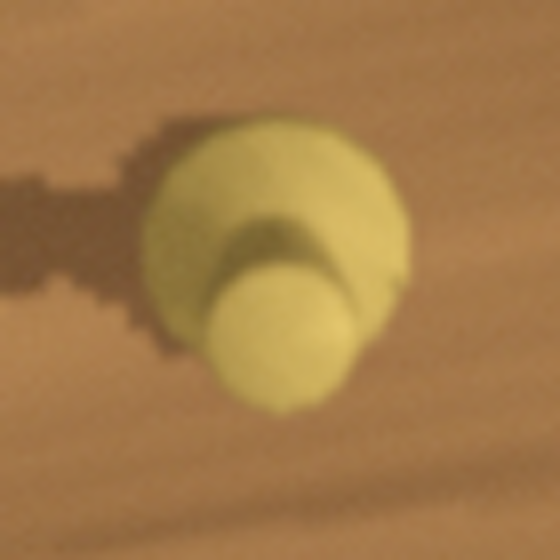

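```bash
python3 - <<'E'
from h import *
plan([396,267.2,19])
E
```

```text
tool shift mm [ 22.3 219.6   5.5] units [0.446 4.392 0.11 ] zyaw now 1.375
```

Emit:
{"method": "send_rows", "body": {"motion": [0.23,0.2,0.06,0,0.22,0.5,0.05,0,0,0.7,0,0,0,0.7,0,0,0,0.7,0,0,0,0.6,0,0,0,0.5,0,0,0,0.3,0,0,0,0.18,0,0,0,0,0,0,0,0,0,0]}}

```text
time_s: 17.8
eef_pos: [396.3, 267.6, 19.7]
tool_rot: [0.704, -0.703, 0.068, -0.069]
contact_force: [0.2, -0.1, -0.5]
grip_width: 64.2
```

```bash
python3 - <<'E'
from h import *
p,R=pose();print(p)
cv2.imwrite("pics/w14.png",env.read_camera("wrist")[:,:,::-1])
E
```

```text
[396.27683467 267.62617486  19.73590024]
```

View pics/w14.png

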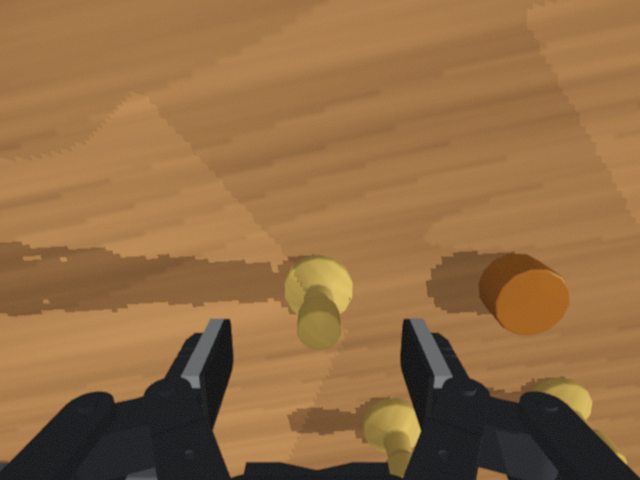

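```bash
python3 - <<'E'
from h import *
w=env.camera_model("wrist"); print(onz(w,319,334,47), pose()[0], proj(w,pose()[0]+[0,0,27]))
E
```

```text
[396.49873301 267.05674733  47.        ] [396.32621742 267.87163465  20.05017487] [320.96765541 333.32604131]
```

Knob is centred at the grasp point to <1 mm. Close.

Emit:
{"method": "send_rows", "body": {"motion": [0,0,0,0,0,0,0,0,0,0,0,0,0,0,0,0,0,0,0,0,0,0,0,0,0,0,0,0,0,0,0,0], "gripper": -0.8, "force": 25}}

```text
time_s: 18.65
eef_pos: [396.0, 267.7, 19.3]
tool_rot: [0.704, -0.703, 0.068, -0.069]
contact_force: [-0.2, 1.4, 4.4]
grip_width: 8.7
```

Emit:
{"method": "send_rows", "body": {"motion": [0,-0.1,0,0,0,-0.3,0,0,0,-0.5,0,0,0,-0.6,0,0,0,-0.6,0,0,0,-0.5,0,0,0,-0.3,0,0,0,-0.1,0,0,0,0,0,0]}}

```text
time_s: 19.55
eef_pos: [395.3, 267.1, 168.0]
tool_rot: [-0.704, 0.704, -0.069, 0.069]
contact_force: [-0.4, -0.5, -0.7]
grip_width: 8.3
```

```bash
python3 - <<'E'
from h import *
print(pose()[0],env.observe()['contact_force'])
cv2.imwrite("pics/w15.png",env.read_camera("wrist")[:,:,::-1])
plan([585.6,92.5,150],np.pi/2-.202)
E
```

```text
[395.33253804 267.09721003 168.00392912] [-0.3533458  -0.50396793 -0.67081266]
tool shift mm [ 220.7   17.1 -134.2] units [ 4.413  0.342 -2.683] zyaw now 1.376 turn deg 0.4 units 0.10
```

View pics/w15.png

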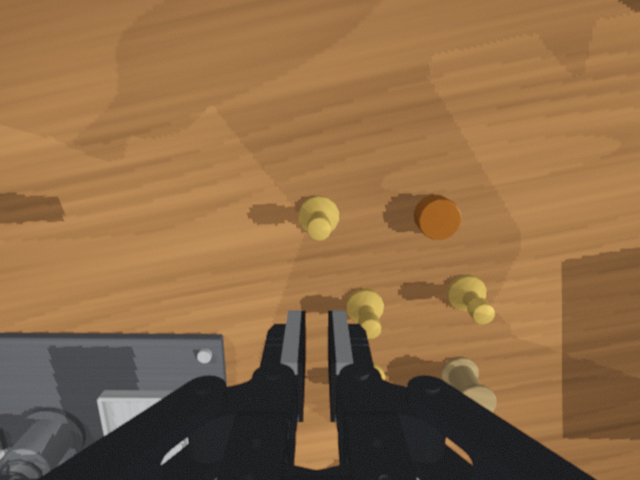

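```bash
python3 - <<'E'
from h import *
w=env.camera_model("wrist"); p,R=pose()
for a in ((0,0,0),(-11,0,0),(11,0,0),(0,-19,0),(-11,-19,0),(11,-19,0)): print(a,proj(w,p+R@np.array(a)).round(1))
print("foot",onz(w,319,214,6).round(1),"knob",onz(w,319,229,46).round(1))
E
```

```text
(0, 0, 0) [320.1 302.3]
(-11, 0, 0) [320.2 279.8]
(11, 0, 0) [320.1 323.9]
(0, -19, 0) [320.5 323.1]
(-11, -19, 0) [320.6 298.7]
(11, -19, 0) [320.5 346.5]
foot [394.5 267.3   6. ] knob [395.7 266.9  46. ]
```

```bash
python3 - <<'E'
from h import *
s=env.camera_model("scene")
ux=np.array([.98,-.2,0]);uy=np.array([.2,.98,0]);p=np.array([529.8,-20.8,181.8])
def pr(x,y,z): 
    q=proj(s,p+ux*x+uy*y+np.array([0,0,z])); return ((q-[220,80])*[4,3]).round()
for x in(-11,0,11):
    for z in (0,10,20,30): print(x,z,pr(x,20,z),pr(x,28,z))
E
cp pics/s11.png pics/s11b.png; python3 - <<'E'
import cv2
im=cv2.imread("pics/s11.png"); cv2.imwrite("pics/s11z.png",cv2.resize(im[230:420,370:600],None,fx=3.4,fy=3.1,interpolation=2))
E
```

```text
-11 0 [487. 405.] [497. 411.]
-11 10 [488. 395.] [498. 401.]
-11 20 [488. 384.] [498. 390.]
-11 30 [489. 373.] [499. 379.]
0 0 [471. 412.] [481. 418.]
0 10 [472. 401.] [482. 407.]
0 20 [472. 391.] [482. 397.]
0 30 [473. 380.] [483. 386.]
11 0 [455. 419.] [465. 425.]
11 10 [456. 408.] [465. 414.]
11 20 [456. 397.] [466. 403.]
11 30 [457. 386.] [467. 392.]
```

View pics/s11z.png

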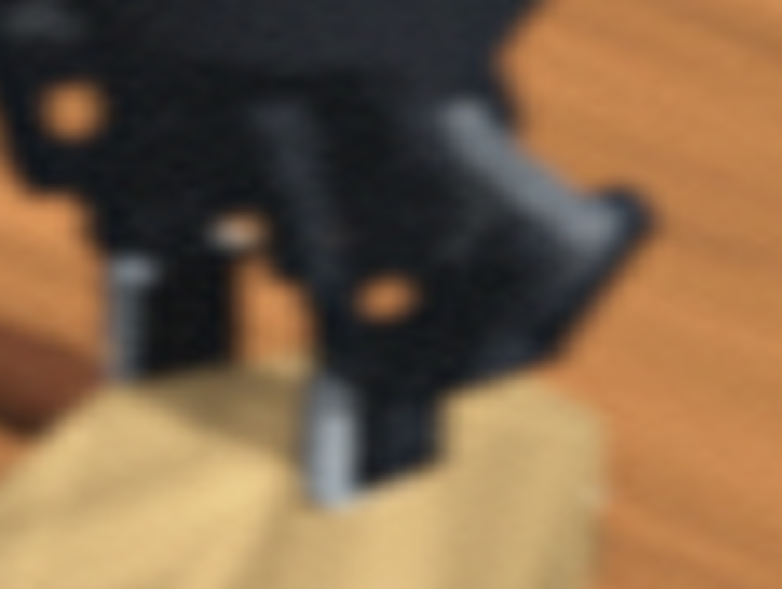

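```bash
python3 - <<'E'
from h import *
s=env.camera_model("scene"); p,R=pose()
im=env.read_camera("scene")[:,:,::-1]; q=proj(s,p); print(q,proj(s,p+[0,0,20]))
u,v=q.astype(int); cr=im[v-70:v+50,u-60:u+60].copy(); cr=cv2.resize(cr,None,fx=5,fy=5,interpolation=2)
for z in (0,10,20,30):
    a=proj(s,p+[0,0,z]); c=((a-[u-60,v-70])*5).astype(int); cv2.circle(cr,tuple(int(k) for k in c),4,(0,0,255),-1)
cv2.imwrite("pics/s16.png",cr)
E
```

```text
[482.83737305 244.92210746] [485.07442775 237.94242308]
```

View pics/s16.png

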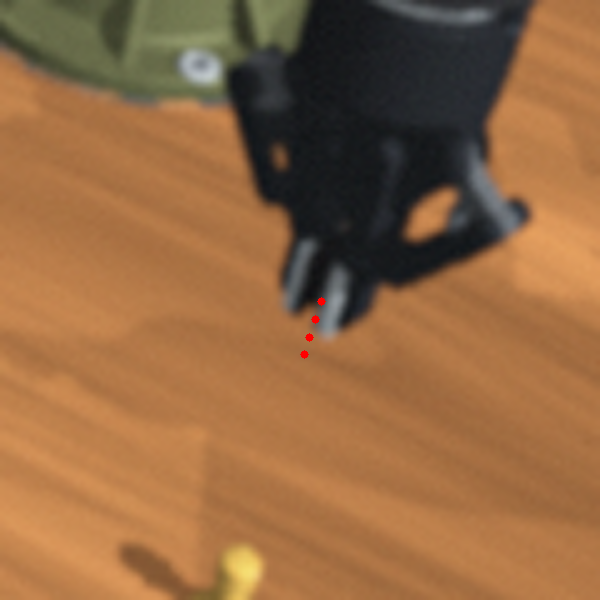

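Emit:
{"method": "send_rows", "body": {"motion": [0,0,0,0,0,0.2,0,0,0,0.4,0,0,0,0.5,0,0,0,0.5,0,0,0,0.5,0,0,0,0.4,0,0,0,0.3,0,0,0,0.2,0,0,0,0.1,0,0,0,0,0,0], "gripper": 0.0}}

```text
time_s: 20.75
eef_pos: [395.5, 267.1, 13.3]
tool_rot: [-0.704, 0.704, -0.069, 0.069]
contact_force: [0.1, -0.2, 0.1]
grip_width: 42.5
```

```bash
cat > fz.py <<'E'
from h import *
import sys
s=env.camera_model("scene"); p,R=pose(); print(p,env.observe()['contact_force'])
im=env.read_camera("scene")[:,:,::-1]; q=proj(s,p)
u,v=q.astype(int); cr=im[v-60:v+40,u-60:u+60].copy(); cr=cv2.resize(cr,None,fx=6,fy=6,interpolation=2)
cv2.imwrite(sys.argv[1],cr)
E
python3 fz.py pics/s17.png
```

```text
[395.50254447 267.08817365  13.31029987] [ 0.07881647 -0.23636761  0.10529379]
```

View pics/s17.png

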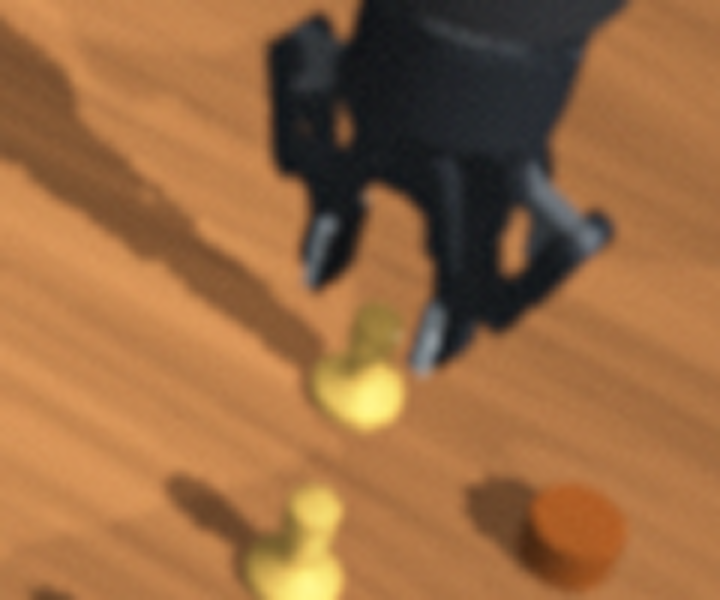

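Emit:
{"method": "send_rows", "body": {"motion": [0,0.1,0,0,0,0.1,0,0,0,0.1,0,0,0,0.06,0,0,0,0,0,0]}}

```text
time_s: 21.3
eef_pos: [395.3, 266.9, -5.0]
tool_rot: [-0.703, 0.704, -0.069, 0.069]
contact_force: [-0.7, 0.4, 0.3]
grip_width: 42.8
```

```bash
python3 fz.py pics/s18.png
```

```text
[395.32629918 266.91107862  -5.00329158] [-0.69644435  0.36119742  0.27263355]
```

View pics/s18.png

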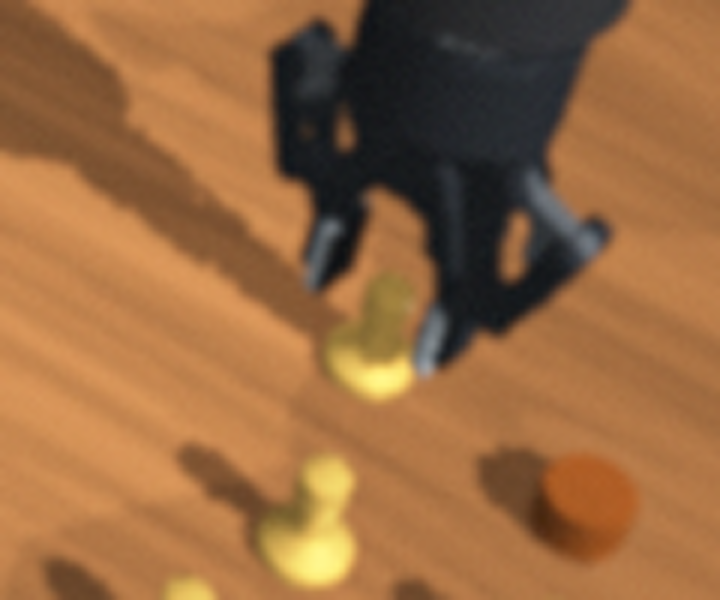

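Emit:
{"method": "send_rows", "body": {"motion": [0,0,0,0,0,0,0,0,0,0,0,0,0,0,0,0,0,0,0,0,0,0,0,0], "gripper": -0.8, "force": 25}}

```text
time_s: 21.95
eef_pos: [395.7, 267.4, -4.1]
tool_rot: [0.704, -0.704, 0.069, -0.069]
contact_force: [0.5, 0.2, 1.4]
grip_width: 16.6
```

Emit:
{"method": "send_rows", "body": {"motion": [0,-0.1,0,0,0,-0.3,0,0,0,-0.5,0,0,0,-0.6,0,0,0,-0.6,0,0,0,-0.5,0,0,0,-0.4,0,0,0,-0.3,0,0,0,-0.1,0,0,0,0,0,0]}}

```text
time_s: 22.95
eef_pos: [395.5, 267.3, 165.7]
tool_rot: [0.704, -0.704, 0.069, -0.069]
contact_force: [-0.7, 0.0, -0.7]
grip_width: 16.3
```

```bash
python3 - <<'E'
from h import *
print(pose()[0],env.observe()['contact_force'])
im=env.read_camera("wrist")[:,:,::-1];cv2.imwrite("pics/w19.png",im)
plan([585.6,92.5,150],np.pi/2-.202)
E
```

```text
[395.54645312 267.31936386 165.6766896 ] [-0.70124643  0.00142238 -0.67558614]
tool shift mm [ 220.6   14.6 -134.4] units [ 4.411  0.293 -2.688] zyaw now 1.376 turn deg 0.4 units 0.10
```

View pics/w19.png

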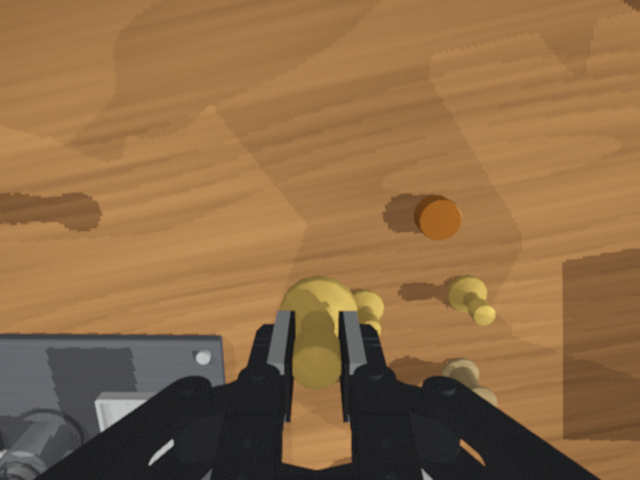

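Emit:
{"method": "send_rows", "body": {"motion": [0.15,0,-0.1,0.1,0.3,0,-0.2,0,0.45,0,-0.28,0,0.5,0,-0.3,0,0.5,0,-0.3,0,0.5,0,-0.3,0,0.5,0,-0.3,0,0.5,0.05,-0.3,0,0.45,0.1,-0.28,0,0.3,0.1,-0.2,0,0.26,0.05,-0.13,0,0,0,0,0,0,0,0,0]}}

```text
time_s: 24.3
eef_pos: [584.6, 91.0, 150.0]
tool_rot: [-0.703, 0.704, -0.072, 0.071]
contact_force: [-0.5, 0.7, -0.3]
grip_width: 16.5
```

```bash
python3 - <<'E'
from h import *
import pickle
p,R=pose();print(p,env.observe()['contact_force'])
w=env.camera_model("wrist");im=env.read_camera("wrist")[:,:,::-1];cv2.imwrite("pics/w20.png",im);pickle.dump((w,p),open("w20.pkl","wb"))
im=env.read_camera("scene")[:,:,::-1]; cv2.imwrite("pics/s20.png",cv2.resize(im[130:330,230:450],None,fx=3.6,fy=3,interpolation=2))
E
```

```text
[584.55289141  91.01494797 150.00464197] [-0.49090717  0.67170629 -0.34070776]
```

View pics/w20.png

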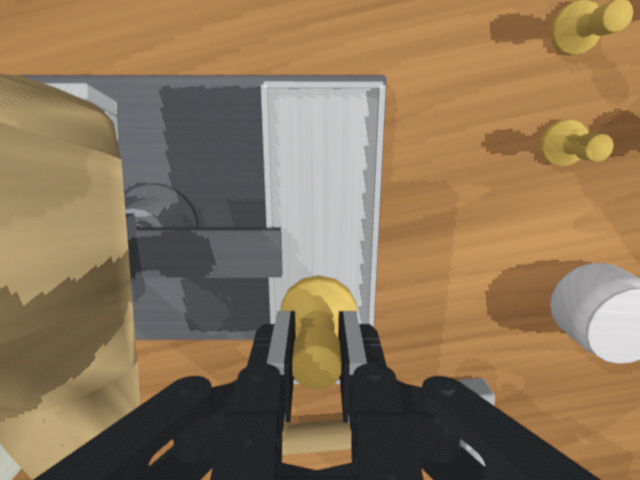

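View pics/s20.png

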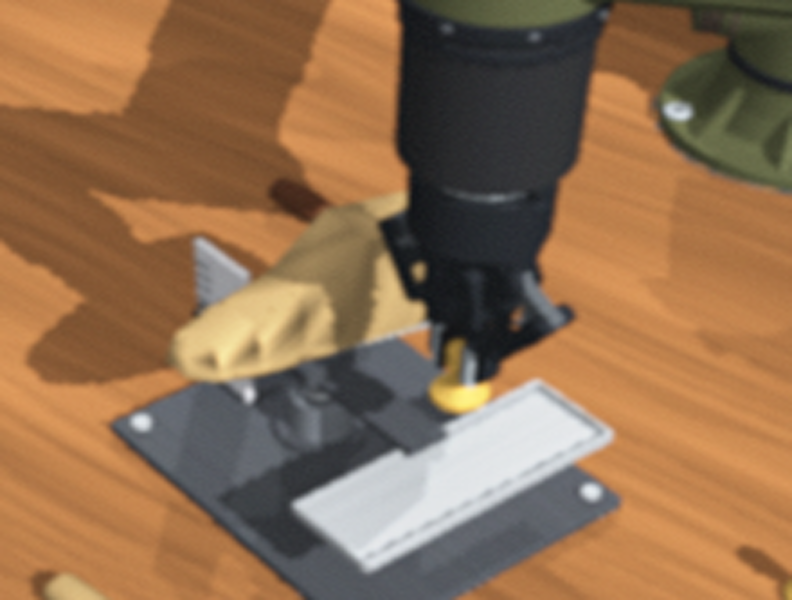

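Emit:
{"method": "send_rows", "body": {"motion": [0,0.15,0.03,0,0,0.3,0.03,0,0,0.3,0,0,0,0.25,0,0,0,0.2,0,0,0,0.1,0,0,0,0.06,0,0,0,0.06,0,0,0,0,0,0,0,0,0,0]}}

```text
time_s: 25.4
eef_pos: [585.5, 94.2, 80.0]
tool_rot: [0.704, -0.703, 0.071, -0.071]
contact_force: [-0.1, -0.9, -1.1]
grip_width: 16.5
```

```bash
python3 - <<'E'
from h import *
import pickle
p,R=pose();print(p,env.observe()['contact_force'])
w=env.camera_model("wrist");im=env.read_camera("wrist")[:,:,::-1];cv2.imwrite("pics/w21.png",im);pickle.dump((w,p),open("w21.pkl","wb"))
im=env.read_camera("scene")[:,:,::-1]; cv2.imwrite("pics/s21.png",cv2.resize(im[130:330,230:450],None,fx=3.6,fy=3,interpolation=2))
E
```

```text
[585.51523596  94.23220856  80.04964615] [-0.09015692 -0.92565235 -1.08664794]
```

View pics/w21.png

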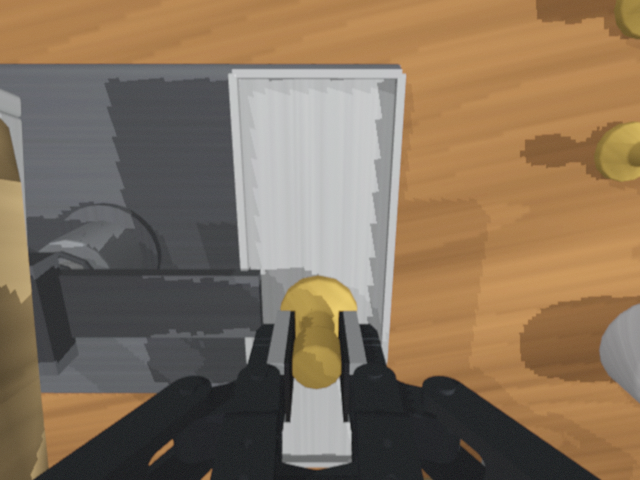

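View pics/s21.png

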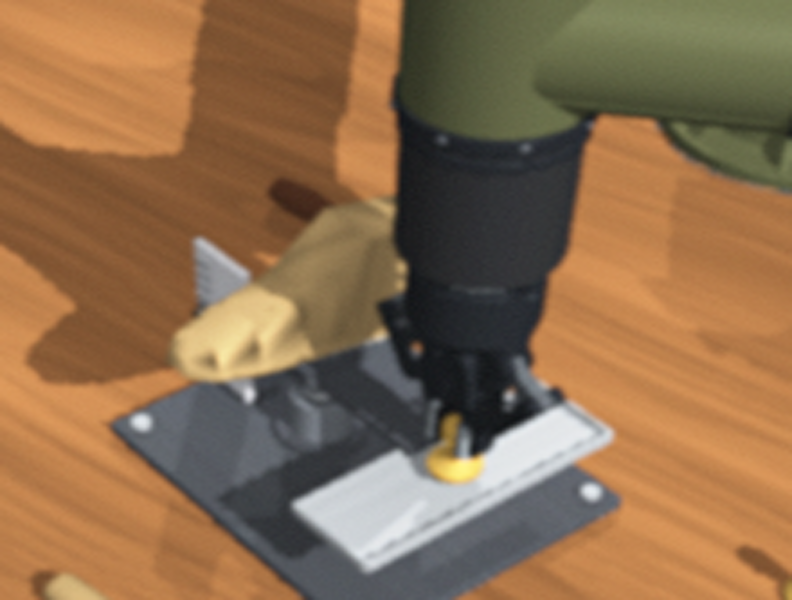

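Emit:
{"method": "send_rows", "body": {"motion": [0,0.06,0,0,0,0.06,0,0,0,0.06,0,0,0,0.06,0,0,0,0,0,0]}}

```text
time_s: 26.0
eef_pos: [584.9, 94.1, 66.9]
tool_rot: [-0.703, 0.704, -0.072, 0.071]
contact_force: [-0.1, -0.4, -1.1]
grip_width: 16.8
```

```bash
cat > l2.py <<'E'
from h import *
import sys
n=sys.argv[1]
f=[env.observe()['contact_force']]
im=env.read_camera("wrist")[:,:,::-1];cv2.imwrite(f"pics/w{n}.png",im);f.append(env.observe()['contact_force'])
im=env.read_camera("scene")[:,:,::-1]; cv2.imwrite(f"pics/scene{n}.png",im); cv2.imwrite(f"pics/s{n}.png",cv2.resize(im[130:330,230:450],None,fx=3.6,fy=3,interpolation=2))
f.append(env.observe()['contact_force']);print(pose()[0],np.round(f,1))
E
python3 l2.py 22
```

```text
[585.20585857  94.11115523  67.52047939] [[-0.1 -0.4 -1.1]
 [-0.1  0.  -0.9]
 [-0.2  0.2  0.2]]
```

View pics/s22.png

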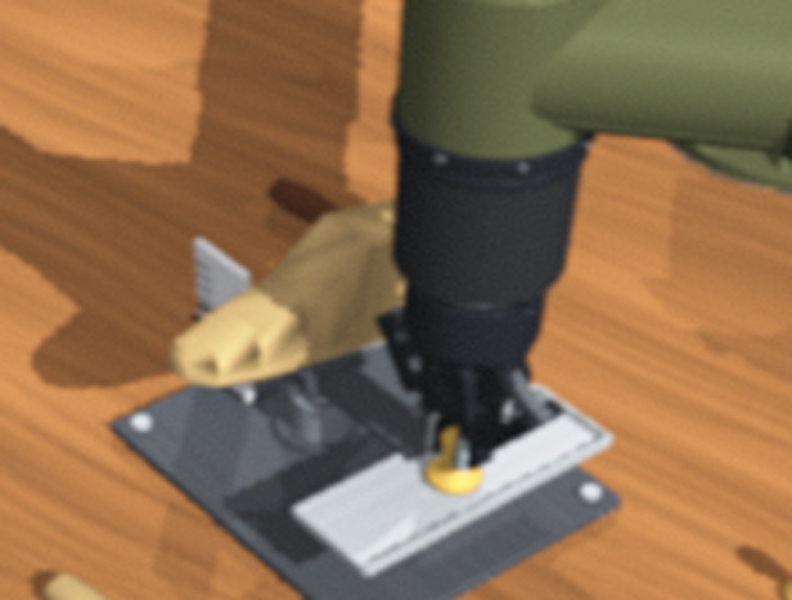

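Emit:
{"method": "send_rows", "body": {"motion": [0,0.04,0,0,0,0.03,0,0,0,0,0,0]}}

```text
time_s: 26.4
eef_pos: [585.2, 94.2, 63.9]
tool_rot: [0.704, -0.703, 0.071, -0.071]
contact_force: [-1.0, -0.2, -0.2]
grip_width: 16.5
```

Emit:
{"method": "send_rows", "body": {"motion": [0,0,0,0,0,0,0,0,0,0,0,0,0,0,0,0,0,0,0,0], "gripper": 0.0}}

```text
time_s: 26.9
eef_pos: [585.3, 94.2, 64.1]
tool_rot: [0.704, -0.703, 0.071, -0.071]
contact_force: [-0.6, -0.5, 0.3]
grip_width: 42.6
```

```bash
python3 l2.py 23
```

```text
[585.2808085   94.21620345  64.11705778] [[-0.6 -0.5  0.3]
 [-1.2  0.2  0.6]
 [-0.4  0.4  0.1]]
```

View pics/w23.png

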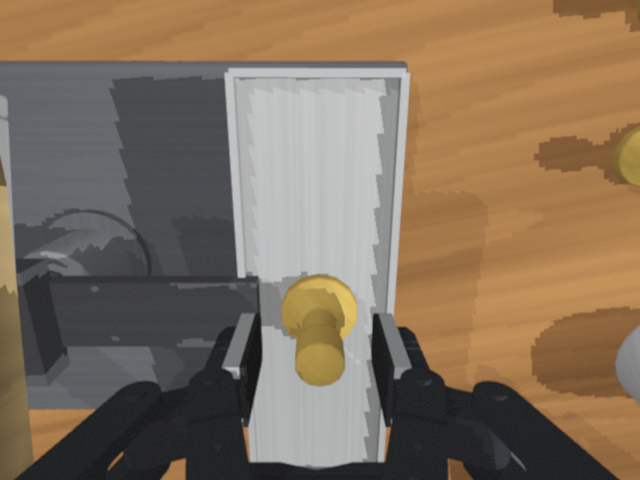

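View pics/s23.png

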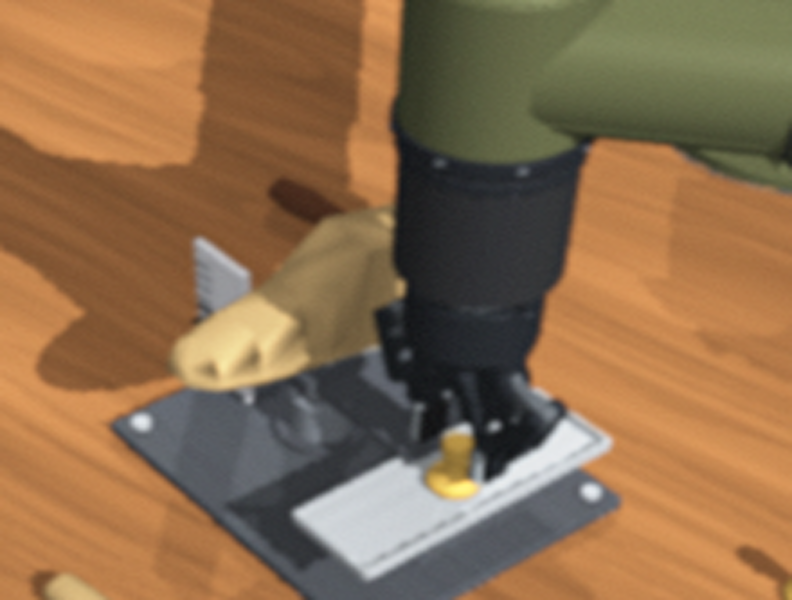

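Emit:
{"method": "send_rows", "body": {"motion": [0,-0.15,0,0,0,-0.4,0,0,0,-0.6,0,0,0,-0.7,0,0,0,-0.7,0,0,0,-0.7,0,0,-0.3,-0.6,0,0,-0.5,-0.3,0,0,-0.8,0,0,0,-0.8,0,0,0,-0.8,0,0,0,-0.6,0,0,0,-0.3,0,0,0,0,0,0,0,0,0,0,0]}}

```text
time_s: 28.5
eef_pos: [384.6, 135.4, 272.3]
tool_rot: [0.704, -0.703, 0.071, -0.071]
contact_force: [-0.2, -0.1, -0.0]
grip_width: 42.7
```

```bash
python3 - <<'E'
from h import *
import pickle
p,R=pose();print(p)
for n in("wrist","scene","top"):
    w=env.camera_model(n);im=env.read_camera(n)[:,:,::-1];cv2.imwrite(f"pics/{n}24.png",im);pickle.dump((w,p),open(f"{n}24.pkl","wb"))
im=cv2.imread("pics/scene24.png"); cv2.imwrite("pics/s24.png",cv2.resize(im[160:320,250:420],None,fx=4.6,fy=3.7,interpolation=2))
E
```

```text
[384.56714283 135.37258045 272.31849356]
```

View pics/s24.png

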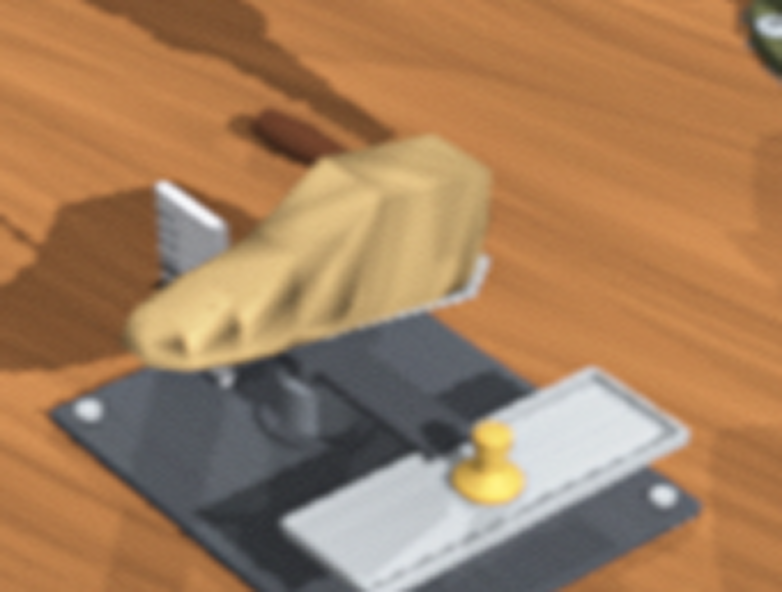

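View pics/wrist24.png

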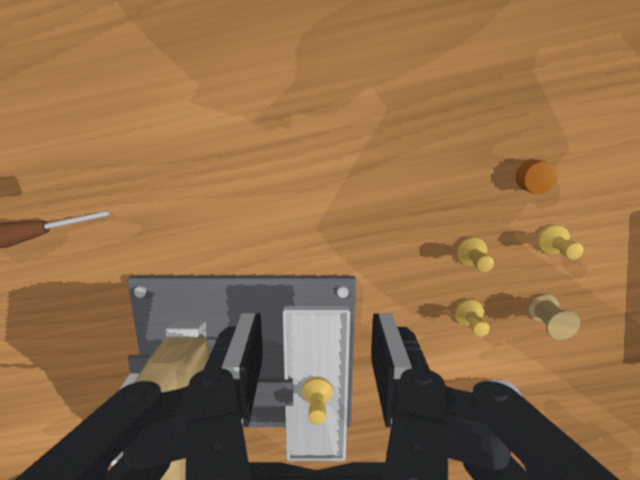

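```bash
python3 - <<'E'
from sink import *
a=[(381,242.9),(402.2,260.7),(311.7,284.6)]; b=[(378.7,259.5),(399.8,277.3),(311.5,301.1)]
for x,y in zip(a,b): print(sink(x,y))
# dense optical match of the pan's right corner between first and last picture
A=cv2.imread("pics/scene0.png",0);B=cv2.imread("pics/scene24.png",0);C=cv2.imread("pics/scene13.png",0)
def shift(I,u,v,h=9):
    T=A[v-h:v+h+1,u-h:u+h+1]; S=I[v-h-4:v+h+30,u-h-8:u+h+9]; r=cv2.matchTemplate(S,T,cv2.TM_CCOEFF_NORMED); _,m,_,l=cv2.minMaxLoc(r)
    x,y=l; 
    def sub(a,b,c): return (a-c)/(2*(a-2*b+c))
    dy=sub(r[y-1,x],r[y,x],r[y+1,x]) if 0<y<r.shape[0]-1 else 0
    return l[0]-8,l[1]-4+dy,m
for u,v in ((401,260),(381,243),(312,284),(335,303)):
    for n,I in(("last only",C),("now",B)):
        dx,dy,m=shift(I,u,v); print(u,v,n,dx,round(dy,2),round(m,2),sink((u,v),(u+dx,v+dy)))
E
```

```text
(np.float64(52.5), array([0.2, 0. ]))
(np.float64(52.5), array([-0.5, -0. ]))
(np.float64(52.5), array([ 0.2, -0. ]))
401 260 last only -3 13.78 0.92 (np.float64(43.5), array([0.6, 0. ]))
401 260 now -3 16.31 0.92 (np.float64(51.5), array([ 0.2, -0. ]))
381 243 last only -2 14.03 0.99 (np.float64(44.0), array([ 0.2, -0. ]))
381 243 now -2 16.81 0.99 (np.float64(53.0), array([-0.2, -0. ]))
312 284 last only 0 13.88 0.99 (np.float64(44.0), array([0., 0.]))
312 284 now 0 16.56 0.98 (np.float64(53.0), array([0. , 0.1]))
335 303 last only 0 13.2 0.98 (np.float64(42.0), array([-0.6, -0. ]))
335 303 now -1 16.07 0.99 (np.float64(51.5), array([ 0.2, -0. ]))
```

```bash
python3 - <<'E'
from h import *
plan([500,-17,330],np.pi/2-.202)
E
```

```text
tool shift mm [ 143.3  -58.6 -125.8] units [ 2.866 -1.172 -2.517] zyaw now 1.368 turn deg -0.0 units -0.01
```

Emit:
{"method": "send_rows", "body": {"motion": [0.1,-0.4,-0.1,0,0.3,-0.5,-0.3,0,0.4,-0.27,-0.4,0,0.4,0,-0.4,0,0.5,0,-0.4,0,0.5,0,-0.4,0,0.4,0,-0.3,0,0.27,0,-0.2,0,0,0,0,0,0,0,0,0,0,0,0,0]}}

```text
time_s: 29.75
eef_pos: [499.9, -15.8, 330.0]
tool_rot: [-0.703, 0.704, -0.071, 0.071]
contact_force: [0.4, -0.2, -0.0]
grip_width: 42.9
```

```bash
python3 - <<'E'
from h import *
import pickle
p,R=pose();print(p)
w=env.camera_model("wrist");im=env.read_camera("wrist")[:,:,::-1];cv2.imwrite("pics/w25.png",im);pickle.dump((w,p),open("w25.pkl","wb"))
cv2.imwrite("pics/w25c.png",cv2.resize(im[120:440,180:420],None,fx=2.5,fy=1.85,interpolation=2))
E
```

```text
[499.903421   -15.77052524 330.04889476]
```

View pics/w25.png

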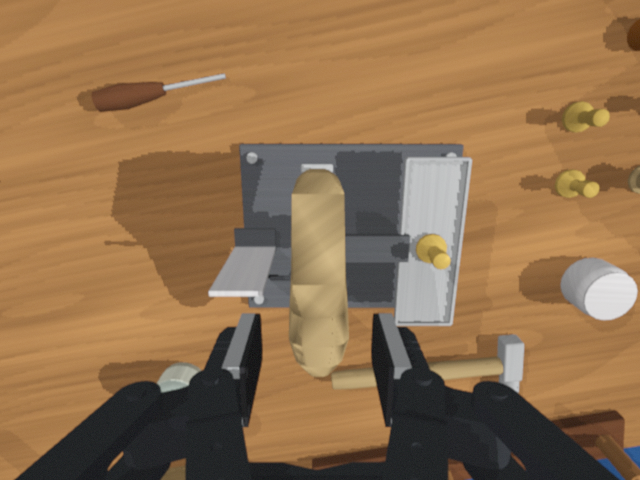

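```bash
python3 - <<'E'
from h import *
import pickle
w,p=pickle.load(open("w25.pkl","rb"))
yaw=-.202;ux=np.array([np.cos(yaw),np.sin(yaw),0]);uy=np.array([-ux[1],ux[0],0]);uz=np.array([0,0,1.])
th=np.radians(15); rx=ux*np.cos(th)+uz*np.sin(th); rz=-ux*np.sin(th)+uz*np.cos(th); c=np.array([560.5,-30,165-52.3])
L=lambda x,y,z: proj(w,c+rx*(15+x)+uy*y+rz*z).round(1)
print("stump rear",L(-75,-20,95),L(-75,20,95),"front",L(-5,-20,95),L(-5,20,95),"toe",L(98,0,5))
print("stop top front edge",proj(w,c+rx*-85+uy*-15+rz*18),proj(w,c+rx*-85+uy*15+rz*18))
E
```

```text
stump rear [289.9 195.1] [342.4 195. ] front [290.3 286.3] [342.1 286.3] toe [316.3 373.4]
stop top front edge [300.24226046 173.46563041] [332.03297245 173.4359419 ]
```

View pics/w25c.png

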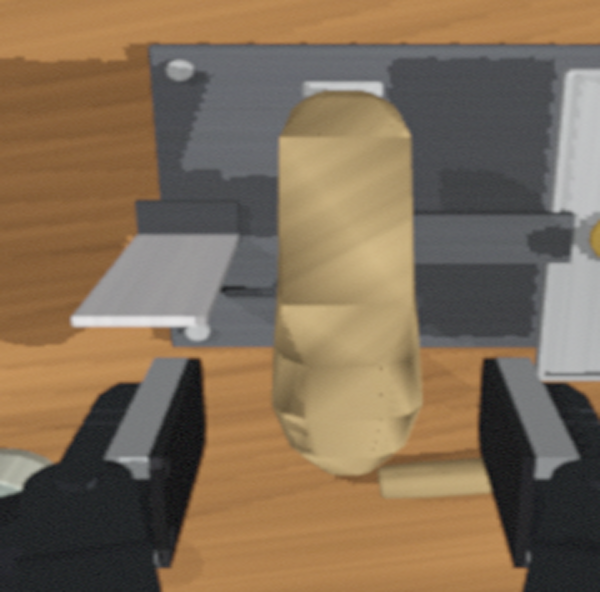

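```bash
python3 - <<'E'
from plant import env
print(env.hand_in()); print(env.observe()['time_s'])
E
```

```text
the job is handed in; nothing more can be done
None
the job is handed in; nothing more can be done
```

The job is handed in at about 30 s of the 69 s. The last is on the rest, toe uphill, with its heel against the stop. One brass weight stands upright in the pan, and the other three stayed on the bench.

**How it was done:** The tool can only point down, so I tilted the last in a light grip by pressing its toe on the gauge plate's top edge. I then lowered it onto the sprung bar until the bar carried nearly its whole weight, pulled the heel back to the stop, and released it.

**Last checks:**

| Check | Measured | Allowed |
|---|---|---|
| Carriage sunk | 51.5–53 mm, from how far the pan's corners moved in the scene view | 46–57 mm |
| Last along the bar | within about 1 mm of where it should sit | −6 to +7 mm |
| Last off centre | about 1–2 mm | 10 mm |
| Last's angle to the bar | about 0.02 rad | 0.12 rad |

- **Not checked directly:** I did not read the pointer against the two marks. I inferred its position from the sink. I judged flatness only by eye and from the stump edges matching to about 2 pixels, not as an angle.
- **Bystanders:** they look undisturbed in the pictures, but I did not measure them.

**What went wrong or disagreed:**
- **First weight grasp:** it closed above the knob. The fingertips are about 24 mm higher than the reported TCP, so I repeated it about 24 mm lower and it held. The weight was not upset.
- **Tilt readings:** the readings before placing ran from about 10 to 19 degrees, against the bar's 15.

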